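# Build a lens stack on the rotary stage

### The arm

A 6-joint arm with a two-finger parallel gripper is mounted at the origin on the work surface. World frame = base frame: x ahead of the robot, y to its left, z up, the work surface at z = 0. Lengths are in m, angles in rad, forces in N, time in s.
With the tool pointing down it reaches from about 0.4 to 0.825 m from the base axis. Payload 7 kg.
Tool frame: the origin (TCP) lies at the very end of the fingers, on their centre line; the grasp point (between the pads) lies 19 mm behind it; z points along the fingers, y is the direction in which the jaws open and shut (so a half turn about z gives the same grasp; the last joint's range is limited). The gripper opens to 88 mm and grips with 3 to 60 N. Pads are 19 mm wide; open, the fingers measure 130 mm over their backs; the gripper's body (78 mm by 193 mm) begins 47 mm behind the grasp point.
Start: joints at [-0.876, 0.359, 0.012, 0, -1.224, -0.288], TCP at [0.267, -0.62, 0.227] pointing down, gripper open.
Joint ranges: [-3.07, 3.07], [-1.43, 2.12], [-1.02, 1.25], [-3.03, 1.67], [-3.05, -0], [-3.03, 3.03]. Speed limits (rad/s): [2.39, 2.39, 3.01, 3.14, 3.14, 3.14].

### API

Orientations are given as [roll, pitch, yaw] about the fixed x, y, z axes, in that order (R = Rz(yaw) Ry(pitch) Rx(roll)).
In Python, from rig import telemetry, snapshot, job gives the robot as it stands. The module is installed in compiled form; this text tells all that it offers.
- The arm moves only by the shell command python3 -m pendant 'ROWS'. ROWS is JSON, a list of rows, each an object of numbers: "wx", "wy", "wz": the turn, a rotation vector about the tool's x, y, z in rad; "x", "y", "z": the shift along the tool's x, y, z in cm; "grip": the opening, from 0 (shut) to 1 (fully open). A call has 1 to 12 rows; each row shifts and turns the pose as measured when the row begins, along the tool's axes as they then stand; what a row does not reach is not made up. A row lasts 1/12 s, in which the tool goes at most 41.7 mm and 7.16 degrees, less where a joint would pass 70% of its speed; a pose out of reach is approached as far as the arm can. A call is refused whole if a number of a shift passes 4.17 or a number of a turn 0.125, either way. A call with a gripper value outside its range is refused whole. The fingers move at their own pace and stop on an object; the grip force is fixed at half the most. Time passes only in rows, so rows that do not move let the fingers close. It gives the time, the measured TCP pose, the force and the opening at its end, in the units of the state.
- telemetry.get_obs(): the state, without advancing time (a new reading comes with each control period).
- snapshot(name): name is "side" or "top" or "wrist"; returns a dict with "frame" (384x512x3 uint8, blue, green, red), "fx", "fy", "cx", "cy" (pixels), "dist" ([k1, k2, p1, p2, k3] as OpenCV has them; the pictures are not rectified), "rvec" (rotation vector, rad) and "tvec" (3), from world to camera coordinates, as OpenCV has them. Camera axes: x right, y down, z forward; pixel columns grow to the right and rows downward; lengths in m; the calibration is good to about 2 mm. A picture is of the moment at which its call begins. There is no depth.
- job.hand_in(): hands the job in, once; it reports no verdict.
The state is a dict: "clock": time; "joints": joint angles; "joint_vel": joint speeds; "effort": joint torques, N m; "ee_pos": TCP position; "orientation": TCP orientation; "ft_force": force on the tool from outside, world axes, zero at the start; "moment": the same for the moment, N m; "opening": opening from 0.0 (shut) to 1.0 (fully open).
Only numpy, scipy, OpenCV 4.12 (cv2) and the standard library are available. Lean on these libraries where they do the work, as an engineer would, in place of code of your own. Each camera call takes 0.05 s, during which the arm holds its last target.

### The job

Build the lens stack on the rotary stage for a centring check: seat the wide lens cell in the stage's nest, stand the tall spacer ring in the cell's rim, put the narrow lens cell on the spacer, and finish with the white dust cap. Go in that order and set each piece down upright and fully home without dropping it, then let go. Leave the short spacer ring, the indicator stand and the mouse where they are.

Things in the scene. Friction and masses are not known exactly. Their poses are not given: they have to be found in the camera images.
- stage: Round rotary stage, fixed on the table: white base 150 mm across with a blue band, black disc 140 mm across with its top at 48 mm, and in its middle a bare aluminium nest: flat floor 50 mm above the origin, 66 mm inside and 76 mm outside diameter, lip top at 55 mm. Origin: centre of its underside, z up.
- wide_cell: Largest loose piece: black round cell, 60 mm diameter, 28 mm high, glass lens in its top, foot chamfered 3 mm. Its rim (52 mm inside, 6 mm high) surrounds a floor at 22 mm; the glass there rises 4 mm in the middle 33 mm. Origin: centre of underside, z up. Starts upright on a 5 mm grey mat. Play in the nest 3 mm all round; seated, its origin is 50 mm above the stage's.
- tall_spacer: Plain aluminium tube, 46 mm outside, 34 mm bore, 30 mm high, open at both ends. Origin: centre of underside, z up. Starts upright on the mat. Stands on the floor inside the wide cell's rim with 3 mm play all round; its origin is then 22 mm above the wide cell's.
- narrow_cell: Black round cell, 30 mm high: spigot 28 mm diameter, 6 mm high (2 mm chamfer), then a body 44 mm diameter, its top rim 6 mm high, 34 mm inside, flat glass within. Origin: centre of the spigot's underside, z up. Starts upright on the mat. Spigot goes into the tall spacer's bore (3 mm play), shoulder rests on its top: origin then 24 mm above the spacer's.
- dust_cap: White plastic cap, 35 mm high: spigot 28 mm diameter, 5 mm high (2 mm chamfer), flange 44 mm diameter, 6 mm thick, round grip knob 20 mm diameter, 24 mm high. Origin: centre of the spigot's underside, z up. Starts upright on the mat. Spigot goes into the narrow cell's rim (3 mm play), flange rests on it: origin then 25 mm above the narrow cell's.
- short_spacer: Short spacer ring, to be left alone: plain aluminium, 46 mm outside and 34 mm bore like the tall one but only 12 mm high. Lies on the mat. Origin: centre of its underside.
- stand: Indicator stand, to be left alone: steel block 50 mm cube with a thin jointed black arm up to 180 mm high carrying a steel disc; beyond the mat and stage. Origin: centre of the block's underside.
- mouse: Black computer mouse, to be left alone: 100 x 58 mm, 32 mm high; beyond the mat and stage. Origin: centre of its underside.
There are look-alikes about, which are no part of the job. What is shaped like the tall_spacer but blue or red is not meant.

How it is judged:
By the outcome, as a careful person would: the job done as asked, in the order asked, and still so for the second after the job is handed in, with the robot touching nothing.
It also fails if it takes over 115 s, if anything falls off the work surface, if the arm or the gripper's body presses on something with over 40 N, if the wrist force passes 120 N, or if a joint passes its speed limit or range.

## Working session

There is one attempt and no reset: what is moved stays moved. The work goes in short steps, Python scripts to look and compute and a shell command to move; the robot and the scene stay as the last step left them, time stands still between calls to the robot, and variables do not carry over. Pictures are saved under pics/ and viewed, and the job is handed in when it is done.

```bash
mkdir -p pics; ls; python3 - <<'E'
from rig import telemetry, snapshot
import cv2,numpy as np
for n in ["side","top","wrist"]:
    s=snapshot(n); np.savez(f'pics/{n}0.npz',**s); cv2.imwrite(f'pics/{n}0.png',s['frame']); 
    R=cv2.Rodrigues(np.array(s['rvec']))[0]; print(n,s['fx'],s['dist'],-R.T@np.array(s['tvec']).ravel(), R[2])
o=telemetry.get_obs();print(o)
E
```

```text
pics
side 351.88648828255964 [0.03066631 0.         0.         0.         0.        ] [0.44722534 0.72723331 0.67891028] [ 0.15748407 -0.72282351 -0.67284838]
top 490.21559203668215 [-0.21263055  0.          0.          0.          0.        ] [0.45885781 0.06992372 1.36788248] [ 0.11831868 -0.02127498 -0.99274773]
wrist 293.5560279856836 [-0.00126836  0.          0.          0.          0.        ] [ 0.19144126 -0.65263625  0.38376381] [ 0.2810494   0.12273133 -0.95181314]
{'clock': 0.15, 'joints': array([-8.75876183e-01,  3.59229276e-01,  1.12939592e-02, -2.37761004e-04,
       -1.22413449e+00, -2.88093974e-01]), 'joint_vel': array([-0.00014718, -0.00222394,  0.00034768,  0.00176072, -0.00058393,
        0.00019319]), 'effort': array([-2.33925122e-03, -5.83276320e+01,  2.93288451e+01,  7.00140819e+00,
        8.66652292e-03, -1.13295098e-04]), 'ee_pos': array([ 0.26691538, -0.61958381,  0.22584722]), 'orientation': array([ 3.14030814e+00, -1.47528881e-04, -2.73484731e+00]), 'ft_force': array([-0.21544568, -0.10564845,  0.64732183]), 'moment': array([ 0.02605844,  0.00257292, -0.00398932]), 'opening': 1.0004731568943923}
```

View pics/top0.png

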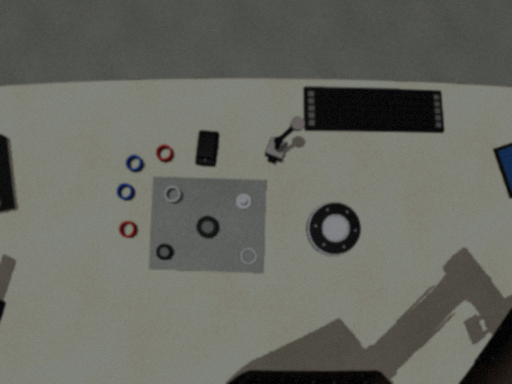

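View pics/side0.png

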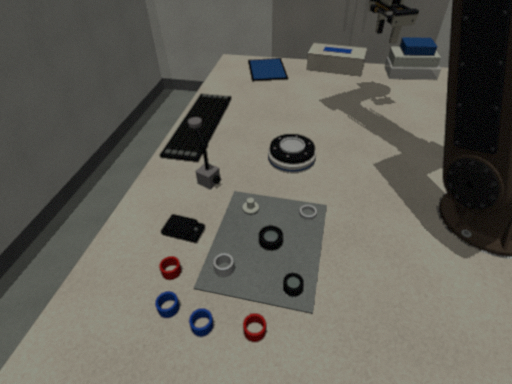

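View pics/wrist0.png

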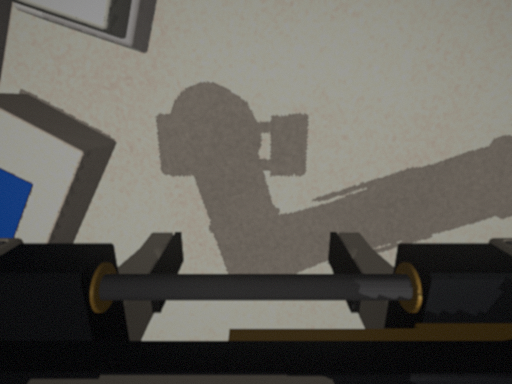

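Top view: wide cell (207,227), tall ring (173,194), narrow cell (165,252), cap (244,201), short ring (248,256), stage (335,229). The side view agrees: the tall ring is at (223,263) and the short one at (308,211).

```bash
cat > h.py <<'E'
import cv2,numpy as np
from rig import telemetry, snapshot
def ray(s,uv):
    K=np.array([[s['fx'],0,s['cx']],[0,s['fy'],s['cy']],[0,0,1]],float)
    p=cv2.undistortPoints(np.array(uv,float).reshape(-1,1,2),K,np.array(s['dist'],float)).reshape(-1,2)
    R=cv2.Rodrigues(np.array(s['rvec'],float))[0]; t=np.array(s['tvec'],float).ravel()
    d=np.c_[p,np.ones(len(p))]@R; return -R.T@t,d
def plane(s,uv,z):
    c,d=ray(s,uv); return c+d*((z-c[2])/d[:,2])[:,None]
def proj(s,X):
    K=np.array([[s['fx'],0,s['cx']],[0,s['fy'],s['cy']],[0,0,1]],float)
    return cv2.projectPoints(np.array(X,float).reshape(-1,1,3),np.array(s['rvec'],float),np.array(s['tvec'],float),K,np.array(s['dist'],float))[0].reshape(-1,2)
def circ(P):
    A=np.c_[2*P[:,:2],np.ones(len(P))]; x=np.linalg.lstsq(A,(P[:,:2]**2).sum(1),rcond=None)[0]
    r=np.sqrt(x[2]+x[0]**2+x[1]**2); return x[:2],r,np.std(np.hypot(*(P[:,:2]-x[:2]).T)-r)
E
python3 - <<'E'
from h import *
s=dict(np.load('pics/top0.npz'))
cv2.imwrite('pics/topz.png',cv2.resize(s['frame'][160:290,110:380],None,fx=2.9,fy=2.9,interpolation=cv2.INTER_CUBIC))
q=dict(np.load('pics/side0.npz'))
cv2.imwrite('pics/sidez.png',cv2.resize(q['frame'][120:310,140:340],None,fx=3,fy=3,interpolation=cv2.INTER_CUBIC))
T=dict(wide=((207,227),(271,234),.033),tall=((173,194),(223,259),.035),nar=((165,252),(293,280),.035),capflange=((244,201),(250,207),.016),short=((248,256),(308,210),.017),stage=((335,229),(292,146),.055),stand=((275,150),(207,173),.05),mouse=((207,148),(183,228),.02))
for k,(a,b,z) in T.items(): print(k,plane(s,[a],z).round(3),plane(q,[b],z).round(3))
E
```

```text
wide [[0.534 0.185 0.033]] [[0.532 0.183 0.033]]
tall [[0.624 0.279 0.035]] [[0.625 0.276 0.035]]
nar [[0.465 0.299 0.035]] [[0.465 0.3   0.035]]
capflange [[0.607 0.084 0.016]] [[0.605 0.087 0.016]]
short [[0.455 0.073 0.017]] [[0.453 0.071 0.017]]
stage [[ 0.526 -0.162  0.055]] [[ 0.525 -0.154  0.055]]
stand [[ 0.744 -0.001  0.05 ]] [[0.744 0.011 0.05 ]]
mouse [[0.756 0.188 0.02 ]] [[0.752 0.193 0.02 ]]
```

View pics/topz.png

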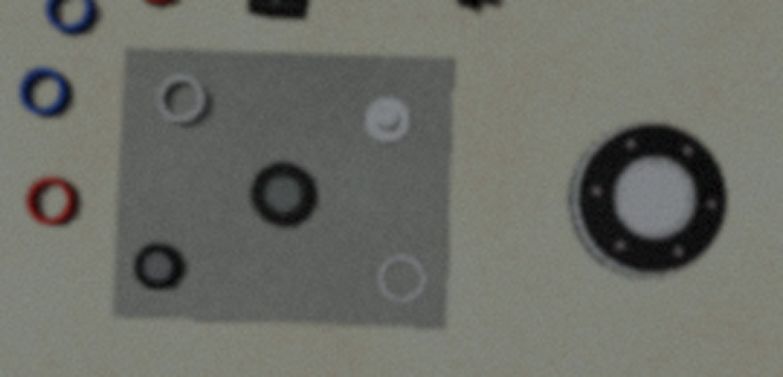

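View pics/sidez.png

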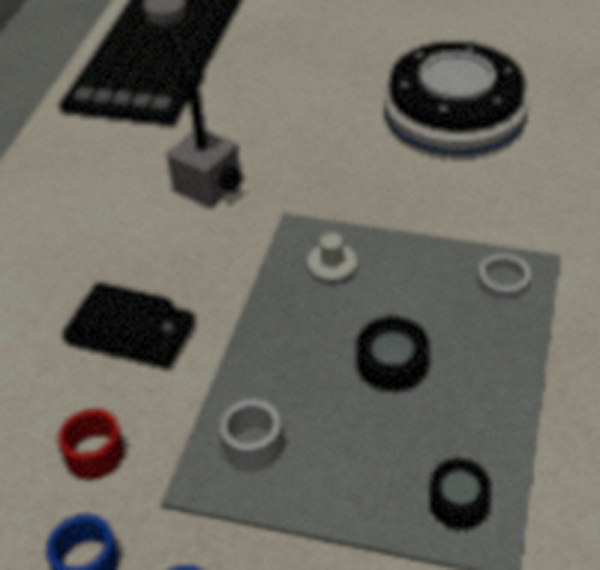

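```bash
python3 -m pendant '[{"wz":0.102},{"wz":0.102},{"wz":0.102},{"wz":0.101}]'; python3 -m pendant '[{"x":-2,"y":4},{"x":-2,"y":4},{"x":-2,"y":4},{"x":-2,"y":4},{"x":-2,"y":4},{"x":-2,"y":4},{"x":-2,"y":4},{"x":-2,"y":4},{"x":-2,"y":4},{"x":-2,"y":4},{"x":-2,"y":4},{}]'
python3 - <<'E'
from h import *
s=snapshot('wrist');np.savez('pics/w1.npz',**s);cv2.imwrite('pics/w1.png',s['frame'])
o=telemetry.get_obs();print(o['ee_pos'],o['orientation'],o['joints'])
print(proj(s,[[.526,-.158,.055],o['ee_pos']]))
E
```

```text
[ 0.26691986 -0.61967394  0.2260124 ] [ 3.14062581e+00 -1.52345654e-04 -2.73486014e+00] [-8.75904599e-01  3.59077645e-01  1.14063362e-02 -1.36844730e-04
 -1.22409530e+00 -2.88112730e-01]
[[456.91651015 430.93193446]
 [255.7498306  244.38519488]]invalid input at $[0]: expected keys wx, wy, wz, x, y, z, grip
invalid input at $[0]: expected keys wx, wy, wz, x, y, z, grip
```

View pics/w1.png

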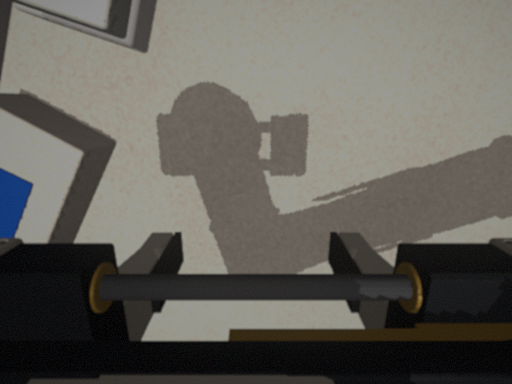

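```bash
python3 -m pendant '[{"wx":0,"wy":0,"wz":0.102,"x":0,"y":0,"z":0,"grip":1},{"wx":0,"wy":0,"wz":0.102,"x":0,"y":0,"z":0,"grip":1},{"wx":0,"wy":0,"wz":0.102,"x":0,"y":0,"z":0,"grip":1},{"wx":0,"wy":0,"wz":0.102,"x":0,"y":0,"z":0,"grip":1}]'; python3 -m pendant '[{"wx":0,"wy":0,"wz":0,"x":-2,"y":4,"z":0,"grip":1},{"wx":0,"wy":0,"wz":0,"x":-2,"y":4,"z":0,"grip":1},{"wx":0,"wy":0,"wz":0,"x":-2,"y":4,"z":0,"grip":1},{"wx":0,"wy":0,"wz":0,"x":-2,"y":4,"z":0,"grip":1},{"wx":0,"wy":0,"wz":0,"x":-2,"y":4,"z":0,"grip":1},{"wx":0,"wy":0,"wz":0,"x":-2,"y":4,"z":0,"grip":1},{"wx":0,"wy":0,"wz":0,"x":-2,"y":4,"z":0,"grip":1},{"wx":0,"wy":0,"wz":0,"x":-2,"y":4,"z":0,"grip":1},{"wx":0,"wy":0,"wz":0,"x":-2,"y":4,"z":0,"grip":1},{"wx":0,"wy":0,"wz":0,"x":-2,"y":4,"z":0,"grip":1},{"wx":0,"wy":0,"wz":0,"x":-2,"y":4,"z":0,"grip":1},{"wx":0,"wy":0,"wz":0,"x":0,"y":0,"z":0,"grip":1}]'
python3 - <<'E'
from h import *
s=snapshot('wrist');np.savez('pics/w2.npz',**s);cv2.imwrite('pics/w2.png',s['frame'])
o=telemetry.get_obs();print(o['clock'],o['ee_pos'],o['orientation'],o['joints'])
print(proj(s,[[.526,-.158,.055],o['ee_pos']]))
E
```

```text
clock: 0.53
ee_pos: [0.2667, -0.6192, 0.2248]
orientation: [3.139, -0.002, 3.127]
ft_force: [-0.0, -0.5, -0.6]
opening: 0.999
clock: 1.53
ee_pos: [0.4824, -0.2074, 0.2222]
orientation: [3.136, -0.003, 3.111]
ft_force: [-0.4, -0.7, -1.0]
opening: 0.999
1.5833 [ 0.48128555 -0.20897661  0.2221238 ] [ 3.13600776 -0.00420974  3.1115259 ] [-0.0397191   0.11782364 -0.31633533 -0.00609893 -1.14090784 -1.55860204]
[[297.09541039 210.38779061]
 [252.30743898 242.55641097]]
```

View pics/w2.png

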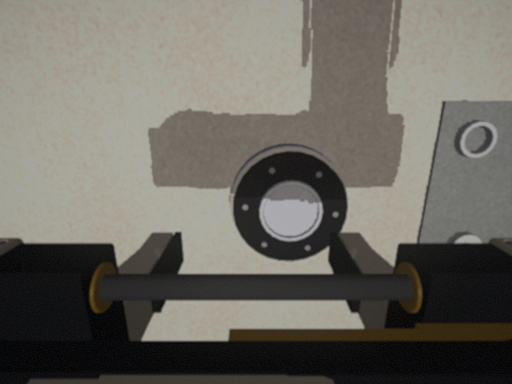

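Wrist view: the whole stage is visible, with the black disc around (289,204) and the nest around (290,211). Next I measure it by circle fits on the z=48 and z=55 planes in all three views.

```bash
cat >> h.py <<'E'
def ringfit(s,c,z,r,dark=True,n=180,w=.008):
    """edge along radial world lines around c at height z, expecting radius r; iterates"""
    g=cv2.cvtColor(s['frame'],cv2.COLOR_BGR2GRAY).astype(np.float32); c=np.array(c[:2],float)
    for it in range(5):
        th=np.linspace(0,2*np.pi,n,endpoint=False); rr=np.linspace(r-w,r+w,41)
        X=np.stack([c[0]+np.outer(np.cos(th),rr),c[1]+np.outer(np.sin(th),rr),np.full((n,41),z)],-1)
        uv=proj(s,X).astype(np.float32).reshape(n,41,2)
        P=cv2.remap(cv2.GaussianBlur(g,(0,0),.8),uv[...,0],uv[...,1],cv2.INTER_LINEAR)
        d=np.gradient(P,axis=1)*(1 if dark else -1)
        i=d[:,2:-2].argmax(1)+2; m=d[np.arange(n),i]
        ok=(m>.5*np.median(m))&(i>3)&(i<37)
        Q=np.c_[c[0]+rr[i]*np.cos(th),c[1]+rr[i]*np.sin(th)][ok]
        for _ in range(4):
            cc,R,sd=circ(Q); e=np.abs(np.hypot(*(Q-cc).T)-R); Q=Q[e<=max(2*sd,.0003)]
        c=cc
    return c.round(4),round(R,4),round(sd,5),len(Q)
E
python3 - <<'E'
from h import *
for f in ('w2','top0','side0'):
    s=dict(np.load(f'pics/{f}.npz'))
    c=(.525,-.158)
    print(f,'disc',ringfit(s,c,.048,.070,True),'lip',ringfit(s,c,.055,.038,False),'lipin',ringfit(s,c,.055,.033,True,w=.003))
E
```

```text
w2 disc (array([ 0.5267, -0.1661]), np.float64(0.0694), np.float64(0.00058), 165) lip (array([ 0.5275, -0.1657]), np.float64(0.0381), np.float64(0.00032), 161) lipin (array([ 0.5251, -0.1566]), np.float64(0.0341), np.float64(0.00089), 74)
top0 disc (array([ 0.5297, -0.1629]), np.float64(0.0692), np.float64(0.00059), 149) lip (array([ 0.5302, -0.1633]), np.float64(0.0384), np.float64(0.00054), 150) lipin (array([ 0.5259, -0.1582]), np.float64(0.031), np.float64(0.00021), 16)
side0 disc (array([ 0.5261, -0.1566]), np.float64(0.0727), np.float64(0.0028), 154) lip (array([ 0.5267, -0.1651]), np.float64(0.04), np.float64(0.00155), 161) lipin (array([ 0.5212, -0.1565]), np.float64(0.0313), np.float64(0.00033), 11)
```

```bash
python3 -m pendant '[{"wx":0.006,"wy":-0.004,"wz":-0.03,"x":-0.2,"y":3.9,"z":0,"grip":1},{"wx":0,"wy":0,"wz":0,"x":-0.2,"y":3.9,"z":0,"grip":1},{"wx":0,"wy":0,"wz":0,"x":-0.2,"y":3.9,"z":0,"grip":1},{"wx":0,"wy":0,"wz":0,"x":-0.2,"y":3.9,"z":0,"grip":1},{"wx":0,"wy":0,"wz":0,"x":-0.2,"y":3.9,"z":0,"grip":1},{"wx":0,"wy":0,"wz":0,"x":-0.2,"y":3.9,"z":0,"grip":1},{"wx":0,"wy":0,"wz":0,"x":-0.2,"y":3.9,"z":0,"grip":1},{"wx":0,"wy":0,"wz":0,"x":-0.2,"y":3.9,"z":0,"grip":1},{"wx":0,"wy":0,"wz":0,"x":-0.2,"y":3.9,"z":0,"grip":1},{"wx":0,"wy":0,"wz":0,"x":-0.2,"y":3.9,"z":0,"grip":1},{"wx":0,"wy":0,"wz":0,"x":0,"y":0,"z":0,"grip":1}]'
cat > look.py <<'E'
import sys
from h import *
def look(n,cam='wrist'):
    s=snapshot(cam);np.savez(f'pics/{n}.npz',**s);cv2.imwrite(f'pics/{n}.png',s['frame'])
    o=telemetry.get_obs();print(round(o['clock'],2),o['ee_pos'].round(4),o['orientation'].round(4),'j',o['joints'].round(2),'F',o['ft_force'].round(1),'g',round(o['opening'],3))
    return s
E
python3 - <<'E'
from look import *
s=look('w3'); 
for k,c,z,r,d in [('wide',(.534,.185),.033,.030,True),('nar',(.465,.3),.035,.022,True),('tall',(.624,.279),.035,.023,False),('cap',(.606,.085),.016,.022,False),('short',(.455,.073),.017,.023,False)]:
    for f in ('w3','top0','side0'):
        try: print(k,f,*ringfit(dict(np.load(f'pics/{f}.npz')),c,z,r,d,w=.006))
        except Exception as e: print(k,f,'x')
E
```

```text
clock: 2.5
ee_pos: [0.5029, 0.1876, 0.2216]
orientation: [-3.141, 0.0, 3.129]
ft_force: [0.4, -1.1, 0.3]
opening: 0.998
2.55 [0.5022 0.1855 0.2214] [-3.1397e+00 -1.0000e-03  3.1295e+00] j [ 0.72  0.13 -0.3   0.   -1.14 -2.3 ] F [-0.3 -0.6  0.1] g 0.999
wide w3 [0.5314 0.183 ] 0.0306 0.0011 176
wide top0 [0.5349 0.1833] 0.0303 0.00077 161
wide side0 [0.5331 0.1845] 0.0292 0.00092 110
nar w3 [0.4641 0.298 ] 0.0231 0.00116 171
nar top0 [0.4663 0.3003] 0.0229 0.00099 168
nar side0 [0.4646 0.3047] 0.0224 0.00098 120
tall w3 [0.6238 0.2801] 0.0222 0.00035 89
tall top0 [0.6263 0.2834] 0.0235 0.00064 147
tall side0 [0.624  0.2808] 0.023 0.00062 173
cap w3 [0.6054 0.0841] 0.0216 0.00022 92
cap top0 [0.6073 0.0865] 0.021 0.00069 167
cap side0 [0.6045 0.0844] 0.0215 0.00068 117
short w3 [0.4546 0.0709] 0.022 0.00027 149
short top0 [0.4563 0.0733] 0.0234 0.00057 151
short side0 [0.4535 0.0709] 0.0231 0.00081 135
```

View pics/w3.png

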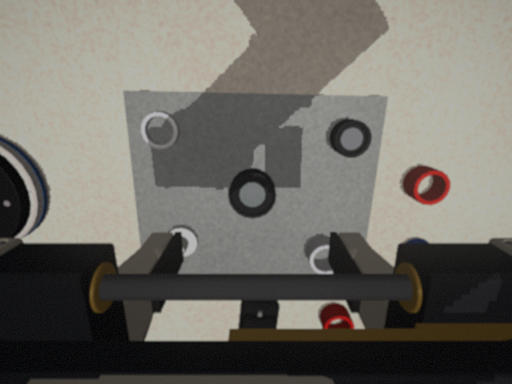

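```bash
python3 -m pendant '[{"wx":-0.002,"wy":-0.001,"wz":-0.012,"x":-1.5,"y":-0.1,"z":2.5,"grip":1},{"wx":0,"wy":0,"wz":0,"x":-1.5,"y":-0.15,"z":3,"grip":1},{"wx":0,"wy":0,"wz":0,"x":0,"y":0,"z":3,"grip":1},{"wx":0,"wy":0,"wz":0,"x":0,"y":0,"z":3,"grip":1},{"wx":0,"wy":0,"wz":0,"x":0,"y":0,"z":3,"grip":1},{"wx":0,"wy":0,"wz":0,"x":0,"y":0,"z":2,"grip":1},{"wx":0,"wy":0,"wz":0,"x":0,"y":0,"z":1,"grip":1},{"wx":0,"wy":0,"wz":0,"x":0,"y":0,"z":0,"grip":1}]'
python3 - <<'E'
from look import *
s=look('w4'); print(*ringfit(s,(.532,.183),.033,.030,True,w=.005))
E
```

```text
clock: 3.22
ee_pos: [0.5362, 0.1729, 0.0414]
orientation: [3.14, 0.003, 3.136]
ft_force: [0.1, -0.3, 0.3]
opening: 0.999
3.27 [0.5365 0.173  0.0423] [3.1402 0.0039 3.1365] j [ 0.66  0.36 -0.46  0.   -0.74 -2.24] F [-0.4  0.1 -0.5] g 1.0
[0.5307 0.1825] 0.0306 0.00138 161
```

View pics/w4.png

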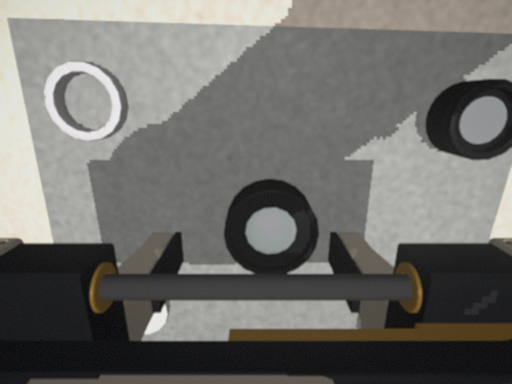

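```bash
python3 -m pendant '[{"wx":0,"wy":0,"wz":0,"x":0.5,"y":0.9,"z":0,"grip":1},{"wx":0,"wy":0,"wz":0,"x":0,"y":0,"z":0,"grip":1},{"wx":0,"wy":0,"wz":0,"x":0,"y":0,"z":0,"grip":1}]'; python3 - <<'E'
from look import *
s=look('w5'); print(*ringfit(s,(.532,.183),.033,.030,True,w=.005))
E
```

```text
clock: 3.52
ee_pos: [0.5328, 0.181, 0.0448]
orientation: [3.139, 0.006, 3.134]
ft_force: [-0.0, -0.6, -0.5]
opening: 0.998
3.57 [0.533  0.1812 0.045 ] [3.1388 0.0066 3.1341] j [ 0.68  0.36 -0.46  0.   -0.74 -2.26] F [-0.6  0.5  0.5] g 1.003
[0.5304 0.1828] 0.0306 0.00139 157
```

```bash
python3 -m pendant '[{"wx":0.003,"wy":0.007,"wz":0.007,"x":0.2,"y":0.15,"z":1,"grip":1},{"wx":0,"wy":0,"wz":0,"x":0,"y":0,"z":1,"grip":1},{"wx":0,"wy":0,"wz":0,"x":0,"y":0,"z":0.8,"grip":1},{"wx":0,"wy":0,"wz":0,"x":0,"y":0,"z":0,"grip":1}]'; python3 - <<'E'
from look import *
s=look('w6')
E
```

```text
clock: 3.9
ee_pos: [0.5322, 0.1842, 0.0171]
orientation: [3.138, 0.003, 3.127]
ft_force: [-0.1, 0.7, -0.2]
opening: 1.001
3.95 [0.5324 0.1842 0.0176] [3.1384 0.0036 3.1271] j [ 0.68  0.4  -0.48 -0.   -0.68 -2.27] F [ 0.4 -0.1 -0. ] g 0.999
```

View pics/w6.png

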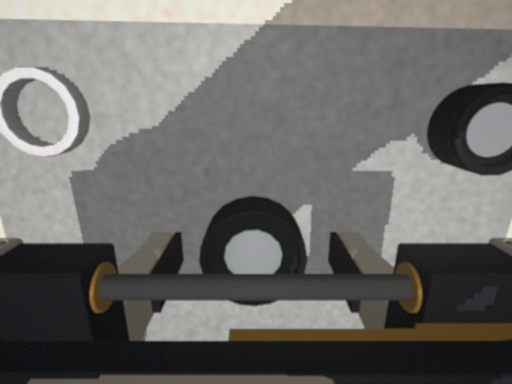

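```bash
python3 -m pendant '[{"wx":0.003,"wy":0.004,"wz":-0.014,"x":0.15,"y":-0.12,"z":0.4,"grip":1},{"wx":0,"wy":0,"wz":0,"x":0,"y":0,"z":0,"grip":0.6},{"wx":0,"wy":0,"wz":0,"x":0,"y":0,"z":0,"grip":0.5},{"wx":0,"wy":0,"wz":0,"x":0,"y":0,"z":0,"grip":0.5},{"wx":0,"wy":0,"wz":0,"x":0,"y":0,"z":0,"grip":0.5},{"wx":0,"wy":0,"wz":0,"x":0,"y":0,"z":0,"grip":0.5},{"wx":0,"wy":0,"wz":0,"x":0,"y":0,"z":0,"grip":0.5}]'; python3 - <<'E'
from look import *
s=look('w7')
E
```

```text
clock: 4.53
ee_pos: [0.5307, 0.1828, 0.0129]
orientation: [-3.141, -0.002, -3.14]
ft_force: [-0.9, -0.2, -2.8]
opening: 0.678
4.58 [0.5307 0.1827 0.0128] [-3.1406e+00 -1.6000e-03 -3.1402e+00] j [ 0.68  0.41 -0.49 -0.   -0.68 -2.25] F [ 0.6 -0.4 -1.8] g 0.679
```

View pics/w7.png

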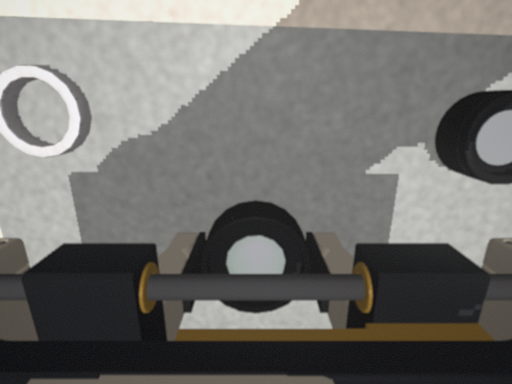

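```bash
python3 -m pendant '[{"wx":0,"wy":0,"wz":0,"x":0,"y":0,"z":-1,"grip":0.5},{"wx":0,"wy":0,"wz":0,"x":0,"y":0,"z":-2.5,"grip":0.5},{"wx":0,"wy":0,"wz":0,"x":0,"y":0,"z":-3,"grip":0.5},{"wx":0,"wy":0,"wz":0,"x":0,"y":-1,"z":-2,"grip":0.5},{"wx":0,"wy":0,"wz":0,"x":0,"y":-3,"z":0,"grip":0.5},{"wx":0,"wy":0,"wz":0,"x":0,"y":-3.5,"z":0,"grip":0.5},{"wx":0,"wy":0,"wz":0,"x":0,"y":-3.5,"z":0,"grip":0.5},{"wx":0,"wy":0,"wz":0,"x":0,"y":-3.5,"z":0,"grip":0.5},{"wx":0,"wy":0,"wz":0,"x":0,"y":-3.5,"z":0,"grip":0.5},{"wx":0,"wy":0,"wz":0,"x":0,"y":-3.5,"z":0,"grip":0.5},{"wx":0,"wy":0,"wz":0,"x":0,"y":-3.5,"z":0,"grip":0.5},{"wx":0,"wy":0,"wz":0,"x":0,"y":-3,"z":0,"grip":0.5}]'
python3 -m pendant '[{"wx":0,"wy":0,"wz":0,"x":0,"y":-3,"z":0,"grip":0.5},{"wx":0,"wy":0,"wz":0,"x":0,"y":-1.5,"z":0,"grip":0.5},{"wx":0,"wy":0,"wz":0,"x":0,"y":0,"z":0,"grip":0.5},{"wx":0,"wy":0,"wz":0,"x":0,"y":0,"z":0,"grip":0.5}]'
python3 - <<'E'
from look import *
s=look('w8')
E
```

```text
clock: 5.58
ee_pos: [0.5328, -0.1026, 0.1121]
orientation: [3.141, 0.006, -3.129]
ft_force: [0.8, 0.2, -1.8]
opening: 0.674
clock: 5.92
ee_pos: [0.5318, -0.1558, 0.1152]
orientation: [3.142, 0.008, -3.136]
ft_force: [-0.3, 0.2, -2.2]
opening: 0.677
5.97 [ 0.5319 -0.1554  0.1152] [-3.1416  0.0081 -3.1353] j [ 0.07  0.26 -0.41  0.   -0.89 -1.63] F [ 0.5 -0.2 -1.6] g 0.677
```

View pics/w8.png

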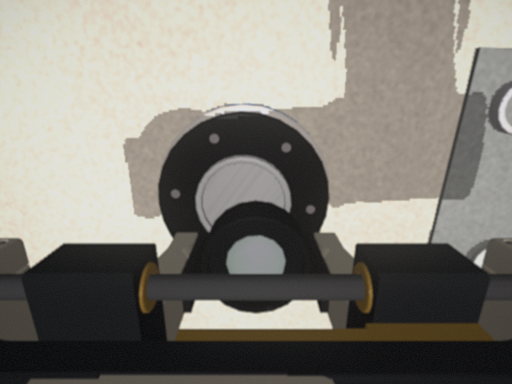

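```bash
python3 - <<'E'
from look import *
for f,p in (('w7',(.5307,.1827,.0128)),('w8',(.5319,-.1554,.1152))):
    s=dict(np.load(f'pics/{f}.npz')); b=p[2]-.0078
    print(f,'glass',*ringfit(s,p,b+.022,.0165,False,w=.004),'rim',*ringfit(s,p,b+.028,.030,True,w=.004))
print('disc',*ringfit(s,(.527,-.166),.048,.07,True),'lip',*ringfit(s,(.527,-.166),.055,.038,False,w=.004))
E
```

```text
w7 glass [0.5342 0.183 ] 0.0164 0.00016 115 rim [0.5312 0.1828] 0.0316 0.00041 54
w8 glass [ 0.5351 -0.1556] 0.0164 0.00018 117 rim [ 0.5315 -0.1552] 0.0323 0.00037 52
disc [ 0.5273 -0.1655] 0.0688 0.00028 112 lip [ 0.5272 -0.1655] 0.0376 0.00023 99
```

```bash
python3 - <<'E'
from look import *
for f in ('w3','w4','w5','w7','top0','side0'):
    s=dict(np.load(f'pics/{f}.npz')); 
    print(f,[ringfit(s,(.533,.183),z,.0165,False,w=.004) for z in (.027,)], 'rimin',ringfit(s,(.532,.183),.033,.026,True,w=.003))
E
python3 - <<'E'
import cv2
a=cv2.imread('pics/w8.png')[90:330,150:350];cv2.imwrite('pics/w8z.png',cv2.resize(a,None,fx=2.5,fy=2.5,interpolation=cv2.INTER_CUBIC))
E
```

```text
w3 [(array([0.5342, 0.1829]), np.float64(0.0165), np.float64(0.00023), 154)] rimin (array([0.5319, 0.183 ]), np.float64(0.0283), np.float64(0.00012), 25)
w4 [(array([0.5343, 0.1828]), np.float64(0.0164), np.float64(0.00019), 176)] rimin (array([0., 0.]), np.float64(0.0), np.float64(nan), 0)
w5 [(array([0.5343, 0.1828]), np.float64(0.0165), np.float64(0.00016), 163)] rimin (array([0.5576, 0.1809]), np.float64(0.0258), np.float64(0.00132), 90)
w7 [(array([0.5342, 0.183 ]), np.float64(0.0164), np.float64(0.00016), 119)] rimin (array([0.5327, 0.1829]), np.float64(0.0262), np.float64(0.00039), 73)
top0 [(array([0.5356, 0.1843]), np.float64(0.0166), np.float64(0.00091), 161)] rimin (array([0.5335, 0.1826]), np.float64(0.0282), np.float64(0.00023), 79)
side0 [(array([0.5334, 0.1829]), np.float64(0.0168), np.float64(0.00065), 158)] rimin (array([0.5331, 0.1832]), np.float64(0.0279), np.float64(0.00038), 73)
  ret = _var(a, axis=axis, dtype=dtype, out=out, ddof=ddof,
  arrmean = um.true_divide(arrmean, div, out=arrmean,
  ret = ret.dtype.type(ret / rcount)
```

View pics/w8z.png

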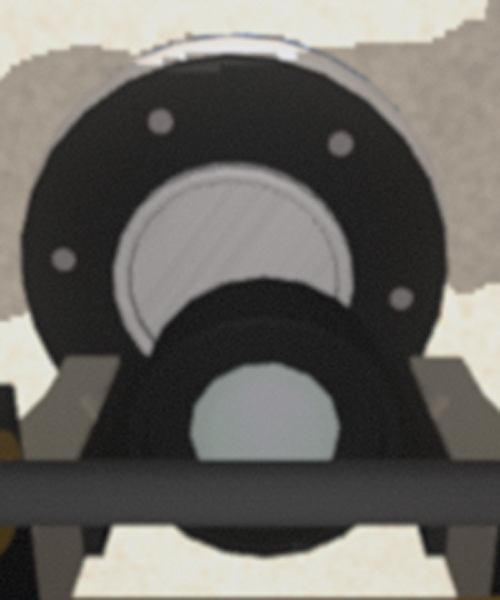

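```bash
python3 - <<'E'
from look import *
for f in ('w3','w5','w7','top0','side0'):
    s=dict(np.load(f'pics/{f}.npz')); 
    print(f,[(c.round(4),r) for z in (.027,.029,.031) for c,r,_,_ in [ringfit(s,(.533,.183),z,.0165,False,w=.004)]])
s=dict(np.load('pics/w8.npz')); p=(.5319,-.1554,.1152); b=p[2]-.0078
print([ringfit(s,(.535,-.155),b+z,.0165,False,w=.004)[:2] for z in (.022,.026)])
E
```

```text
w3 [(array([0.5342, 0.1829]), np.float64(0.0165)), (array([0.5335, 0.1829]), np.float64(0.0164)), (array([0.5329, 0.183 ]), np.float64(0.0164))]
w5 [(array([0.5343, 0.1828]), np.float64(0.0165)), (array([0.5333, 0.1828]), np.float64(0.0163)), (array([0.5324, 0.1828]), np.float64(0.0161))]
w7 [(array([0.5342, 0.183 ]), np.float64(0.0164)), (array([0.533, 0.183]), np.float64(0.0162)), (array([0.5318, 0.183 ]), np.float64(0.016))]
top0 [(array([0.5356, 0.1843]), np.float64(0.0166)), (array([0.5355, 0.1842]), np.float64(0.0166)), (array([0.5354, 0.1845]), np.float64(0.0164))]
side0 [(array([0.5334, 0.1829]), np.float64(0.0168)), (array([0.5333, 0.1844]), np.float64(0.0167)), (array([0.5329, 0.1862]), np.float64(0.0166))]
[(array([ 0.535 , -0.1556]), np.float64(0.0164)), (array([ 0.5327, -0.1556]), np.float64(0.016))]
```

```bash
python3 -m pendant '[{"wx":0,"wy":0.008,"wz":0.006,"x":0.8,"y":-1,"z":1,"grip":0.5},{"wx":0,"wy":0,"wz":0,"x":0,"y":0,"z":2,"grip":0.5},{"wx":0,"wy":0,"wz":0,"x":0,"y":0,"z":1,"grip":0.5},{"wx":0,"wy":0,"wz":0,"x":0,"y":0,"z":0,"grip":0.5},{"wx":0,"wy":0,"wz":0,"x":0,"y":0,"z":0,"grip":0.5}]'
python3 - <<'E'
from look import *
s=look('w9')
p=telemetry.get_obs()['ee_pos']; b=p[2]-.0078
print(b,ringfit(s,p+[.003,0,0],b+.022,.0165,False,w=.004))
print('disc',*ringfit(s,(.527,-.166),.048,.07,True),'lip',*ringfit(s,(.527,-.166),.055,.038,False,w=.004))
E
```

```text
clock: 6.38
ee_pos: [0.5236, -0.163, 0.0746]
orientation: [3.141, 0.001, -3.137]
ft_force: [0.6, -0.4, -1.2]
opening: 0.673
6.43 [ 0.5236 -0.1629  0.0747] [ 3.1412e+00  6.0000e-04 -3.1375e+00] j [ 0.06  0.3  -0.46 -0.   -0.81 -1.62] F [-0.8  0.7 -1.3] g 0.679
0.06686267801599953 (array([ 0.5269, -0.1628]), np.float64(0.0164), np.float64(0.00017), 113)
disc [ 0.5275 -0.1655] 0.0689 0.00027 116 lip [ 0.5253 -0.1655] 0.0369 0.00019 83
```

View pics/w9.png

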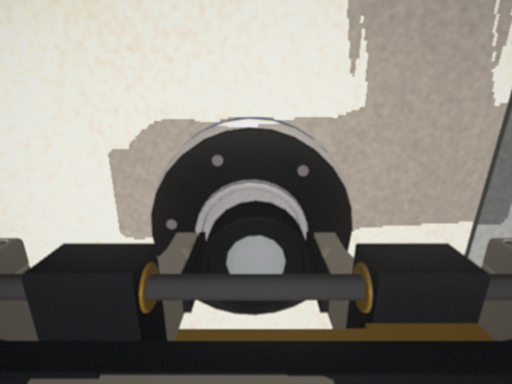

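```bash
python3 -m pendant '[{"wx":0,"wy":0,"wz":0,"x":0,"y":-0.27,"z":0.5,"grip":0.5},{"wx":0,"wy":0,"wz":0,"x":0,"y":0,"z":0.4,"grip":0.5},{"wx":0,"wy":0,"wz":0,"x":0,"y":0,"z":0,"grip":0.5},{"wx":0,"wy":0,"wz":0,"x":0,"y":0,"z":0,"grip":0.5}]'
python3 - <<'E'
from look import *
s=look('w10')
p=telemetry.get_obs()['ee_pos']; b=p[2]-.0078
print(b,ringfit(s,p+[.003,0,0],b+.022,.0165,False,w=.004))
E
```

```text
clock: 6.77
ee_pos: [0.525, -0.1651, 0.0665]
orientation: [3.141, 0.003, -3.135]
ft_force: [-0.7, -0.3, -1.3]
opening: 0.678
6.82 [ 0.525  -0.1651  0.0665] [ 3.1414e+00  3.0000e-03 -3.1355e+00] j [ 0.05  0.31 -0.47 -0.   -0.79 -1.62] F [ 0.  -0.  -2.2] g 0.679
0.05871821775477504 (array([ 0.5284, -0.1649]), np.float64(0.0164), np.float64(0.00015), 112)
```

```bash
python3 -m pendant '[{"wx":0,"wy":0.003,"wz":0.006,"x":0.13,"y":-0.06,"z":0.4,"grip":0.5},{"wx":0,"wy":0,"wz":0,"x":0,"y":0,"z":0.2,"grip":0.5},{"wx":0,"wy":0,"wz":0,"x":0,"y":0,"z":0.1,"grip":0.5},{"wx":0,"wy":0,"wz":0,"x":0,"y":0,"z":0,"grip":0.5}]'
python3 - <<'E'
from look import *
s=look('w11')
E
```

```text
clock: 7.15
ee_pos: [0.5239, -0.1658, 0.0594]
orientation: [3.141, 0.001, 3.141]
ft_force: [-0.2, 0.6, -1.9]
opening: 0.67
7.2 [ 0.524  -0.1658  0.0595] [3.1414e+00 1.0000e-03 3.1409e+00] j [ 0.05  0.32 -0.47 -0.   -0.77 -1.62] F [ 0.5 -0.6 -1.4] g 0.675
```

```bash
python3 -m pendant '[{"wx":0,"wy":0,"wz":0,"x":0,"y":0,"z":0.15,"grip":0.5},{"wx":0,"wy":0,"wz":0,"x":0,"y":0,"z":0,"grip":0.5},{"wx":0,"wy":0,"wz":0,"x":0,"y":0,"z":0,"grip":0.5}]'
python3 -m pendant '[{"wx":0,"wy":0,"wz":0,"x":0,"y":0,"z":0.1,"grip":0.5},{"wx":0,"wy":0,"wz":0,"x":0,"y":0,"z":0,"grip":0.5},{"wx":0,"wy":0,"wz":0,"x":0,"y":0,"z":0,"grip":0.5}]'
```

```text
clock: 7.45
ee_pos: [0.5242, -0.1659, 0.058]
orientation: [3.142, 0.001, 3.141]
ft_force: [0.6, 0.7, -1.6]
opening: 0.679
clock: 7.7
ee_pos: [0.5245, -0.1659, 0.0582]
orientation: [-3.141, 0.002, 3.142]
ft_force: [-0.5, 0.1, -1.8]
opening: 0.677
```

```bash
python3 -m pendant '[{"wx":0,"wy":0,"wz":0,"x":0,"y":0,"z":0.1,"grip":0.5},{"wx":0,"wy":0,"wz":0,"x":0,"y":0,"z":0.1,"grip":0.5}]'
python3 -m pendant '[{"wx":0,"wy":0,"wz":0,"x":0,"y":0,"z":0.1,"grip":0.5}]'
```

```text
clock: 7.87
ee_pos: [0.5248, -0.1659, 0.0577]
orientation: [-3.141, 0.003, -3.141]
ft_force: [-7.3, 4.1, 18.0]
opening: 0.674
clock: 7.95
ee_pos: [0.5248, -0.1659, 0.0577]
orientation: [-3.141, 0.003, -3.141]
ft_force: [-5.0, 2.9, 12.0]
opening: 0.675
```

```bash
python3 -m pendant '[{"wx":0,"wy":0,"wz":0,"x":0,"y":0,"z":0,"grip":0.75},{"wx":0,"wy":0,"wz":0,"x":0,"y":0,"z":0,"grip":0.85},{"wx":0,"wy":0,"wz":0,"x":0,"y":0,"z":0,"grip":1},{"wx":0,"wy":0,"wz":0,"x":0,"y":0,"z":0,"grip":1}]'
python3 -m pendant '[{"wx":0,"wy":0,"wz":0,"x":0,"y":0,"z":-1,"grip":1},{"wx":0,"wy":0,"wz":0,"x":0,"y":0,"z":-2,"grip":1},{"wx":0,"wy":0,"wz":0,"x":0.5,"y":0,"z":-3,"grip":1},{"wx":0,"wy":0,"wz":0,"x":1,"y":0,"z":-3,"grip":1},{"wx":0,"wy":0,"wz":0,"x":1,"y":0,"z":-3,"grip":1},{"wx":0,"wy":0,"wz":0,"x":0,"y":0,"z":0,"grip":1},{"wx":0,"wy":0,"wz":0,"x":0,"y":0,"z":0,"grip":1}]'
python3 - <<'E'
from look import *
s=look('w12')
print(ringfit(s,(.528,-.166),.072,.0165,False,w=.004))
print('disc',*ringfit(s,(.527,-.166),.048,.07,True),'lip',*ringfit(s,(.527,-.166),.055,.038,False,w=.004))
E
```

```text
clock: 8.28
ee_pos: [0.5256, -0.1659, 0.0584]
orientation: [-3.141, 0.005, -3.14]
ft_force: [-0.0, -0.6, -0.3]
opening: 0.918
clock: 8.87
ee_pos: [0.4985, -0.1664, 0.1857]
orientation: [-3.139, 0.002, -3.14]
ft_force: [0.2, 0.7, -1.7]
opening: 1.001
8.92 [ 0.4991 -0.1666  0.1862] [-3.1389e+00  3.1000e-03 -3.1400e+00] j [ 0.05  0.14 -0.38  0.   -1.05 -1.62] F [ 0.5 -0.3  0.8] g 1.002
(array([ 0.5283, -0.1656]), np.float64(0.0165), np.float64(0.00023), 177)
disc [ 0.527  -0.1655] 0.0692 0.00051 171 lip [ 0.5273 -0.1655] 0.038 0.00031 112
```

View pics/w12.png

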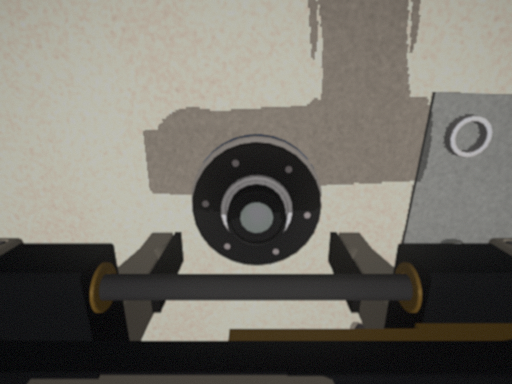

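Seated: the cell centre is at (.5283,-.1656), 1.2 mm off the nest centre, and its height is consistent with being home. Next, the tall spacer.

```bash
python3 -m pendant '[{"wx":0,"wy":0,"wz":0,"x":-0.8,"y":3.8,"z":-0.2,"grip":1},{"wx":0,"wy":0,"wz":0,"x":-0.8,"y":3.8,"z":0,"grip":1},{"wx":0,"wy":0,"wz":0,"x":-0.8,"y":3.8,"z":0,"grip":1},{"wx":0,"wy":0,"wz":0,"x":-0.8,"y":3.8,"z":0,"grip":1},{"wx":0,"wy":0,"wz":0,"x":-0.8,"y":3.8,"z":0,"grip":1},{"wx":0,"wy":0,"wz":0,"x":-0.8,"y":3.8,"z":0,"grip":1},{"wx":0,"wy":0,"wz":0,"x":-0.8,"y":3.8,"z":0,"grip":1},{"wx":0,"wy":0,"wz":0,"x":-0.8,"y":3.8,"z":0,"grip":1},{"wx":0,"wy":0,"wz":0,"x":-0.8,"y":3.8,"z":0,"grip":1},{"wx":0,"wy":0,"wz":0,"x":-0.8,"y":3.8,"z":0,"grip":1},{"wx":0,"wy":0,"wz":0,"x":-0.8,"y":3.8,"z":0,"grip":1},{"wx":0,"wy":0,"wz":0,"x":-0.8,"y":2.5,"z":0,"grip":1}]'
python3 -m pendant '[{"wx":0,"wy":0,"wz":0,"x":0,"y":0,"z":3,"grip":1},{"wx":0,"wy":0,"wz":0,"x":0,"y":0,"z":3,"grip":1},{"wx":0,"wy":0,"wz":0,"x":0,"y":0,"z":0,"grip":1},{"wx":0,"wy":0,"wz":0,"x":0,"y":0,"z":0,"grip":1}]'
python3 - <<'E'
from look import *
s=look('w13')
print(ringfit(s,(.624,.280),.035,.023,False,w=.004),ringfit(s,(.624,.280),.035,.017,True,w=.004))
E
```

```text
clock: 9.92
ee_pos: [0.5964, 0.2902, 0.179]
orientation: [-3.132, -0.006, 3.133]
ft_force: [0.5, -0.5, 0.2]
opening: 0.999
clock: 10.25
ee_pos: [0.5973, 0.2974, 0.1129]
orientation: [-3.129, -0.008, 3.14]
ft_force: [0.3, 0.2, 0.8]
opening: 1.001
10.3 [0.5969 0.2971 0.1126] [-3.1287 -0.0086  3.1393] j [ 0.76  0.44 -0.14  0.   -1.01 -2.33] F [ 0.1 -1.  -1.3] g 1.002
(array([0.6241, 0.2802]), np.float64(0.0222), np.float64(0.00021), 136) (array([0.6241, 0.2803]), np.float64(0.0171), np.float64(0.0002), 145)
```

View pics/w13.png

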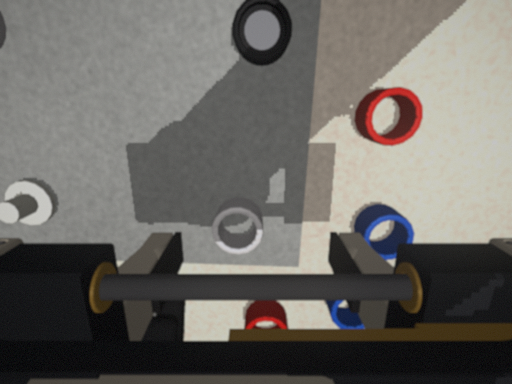

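```bash
python3 -m pendant '[{"wx":-0.013,"wy":-0.009,"wz":-0.002,"x":-1.4,"y":-0.85,"z":2,"grip":1},{"wx":0,"wy":0,"wz":0,"x":-1.3,"y":-0.85,"z":2,"grip":1},{"wx":0,"wy":0,"wz":0,"x":0,"y":0,"z":1.5,"grip":1},{"wx":0,"wy":0,"wz":0,"x":0,"y":0,"z":0,"grip":1},{"wx":0,"wy":0,"wz":0,"x":0,"y":0,"z":0,"grip":1}]'
python3 - <<'E'
from look import *
s=look('w14')
print(ringfit(s,(.624,.280),.035,.023,False,w=.004),ringfit(s,(.624,.280),.035,.017,True,w=.004))
E
```

```text
clock: 10.72
ee_pos: [0.6288, 0.2794, 0.0649]
orientation: [3.137, 0.009, 3.141]
ft_force: [0.8, 0.6, 0.7]
opening: 1.001
10.77 [0.6286 0.2795 0.065 ] [3.1363 0.0088 3.141 ] j [ 0.7   0.5  -0.16  0.   -0.9  -2.27] F [ 0.1 -1.   0.2] g 1.0
(array([0.6243, 0.2802]), np.float64(0.0222), np.float64(0.00023), 143) (array([0.6242, 0.2802]), np.float64(0.0171), np.float64(0.00017), 153)
```

```bash
python3 -m pendant '[{"wx":0.005,"wy":0.009,"wz":0,"x":0.4,"y":0.07,"z":1.5,"grip":1},{"wx":0,"wy":0,"wz":0,"x":0,"y":0,"z":1.5,"grip":1},{"wx":0,"wy":0,"wz":0,"x":0,"y":0,"z":1.2,"grip":1},{"wx":0,"wy":0,"wz":0,"x":0,"y":0,"z":0,"grip":1},{"wx":0,"wy":0,"wz":0,"x":0,"y":0,"z":0,"grip":1}]'
```

```text
clock: 11.18
ee_pos: [0.6268, 0.2829, 0.0283]
orientation: [3.136, 0.007, -3.141]
ft_force: [0.3, 0.3, 1.3]
opening: 1.0
```

```bash
python3 -m pendant '[{"wx":0.005,"wy":0.007,"wz":0,"x":0.27,"y":-0.25,"z":0.9,"grip":1},{"wx":0,"wy":0,"wz":0,"x":0,"y":0,"z":0.6,"grip":1},{"wx":0,"wy":0,"wz":0,"x":0,"y":0,"z":0,"grip":1},{"wx":0,"wy":0,"wz":0,"x":0,"y":0,"z":0,"grip":1}]'
```

```text
clock: 11.52
ee_pos: [0.6244, 0.2811, 0.0137]
orientation: [3.141, 0.001, -3.14]
ft_force: [1.6, -0.5, -0.4]
opening: 0.999
```

```bash
python3 -m pendant '[{"wx":0,"wy":0,"wz":0,"x":0,"y":-0.08,"z":0,"grip":0.6},{"wx":0,"wy":0,"wz":0,"x":0,"y":0,"z":0,"grip":0.4},{"wx":0,"wy":0,"wz":0,"x":0,"y":0,"z":0,"grip":0.35},{"wx":0,"wy":0,"wz":0,"x":0,"y":0,"z":0,"grip":0.35},{"wx":0,"wy":0,"wz":0,"x":0,"y":0,"z":0,"grip":0.35},{"wx":0,"wy":0,"wz":0,"x":0,"y":0,"z":0,"grip":0.35},{"wx":0,"wy":0,"wz":0,"x":0,"y":0,"z":0,"grip":0.35},{"wx":0,"wy":0,"wz":0,"x":0,"y":0,"z":0,"grip":0.35}]'
python3 - <<'E'
from look import *
s=look('w15')
print(ringfit(s,(.624,.280),.035,.023,False,w=.004),ringfit(s,(.624,.280),.035,.017,True,w=.003))
E
```

```text
clock: 12.18
ee_pos: [0.625, 0.2805, 0.0149]
orientation: [3.14, 0.002, -3.14]
ft_force: [0.4, 0.5, -0.9]
opening: 0.512
12.23 [0.625  0.2805 0.0149] [ 3.1398e+00  2.2000e-03 -3.1402e+00] j [ 0.71  0.56 -0.19  0.   -0.82 -2.28] F [ 0.9 -0.1  0.7] g 0.512
(array([0.6244, 0.2807]), np.float64(0.0224), np.float64(0.00012), 92) (array([0.6242, 0.2806]), np.float64(0.017), np.float64(0.00012), 112)
```

View pics/w15.png

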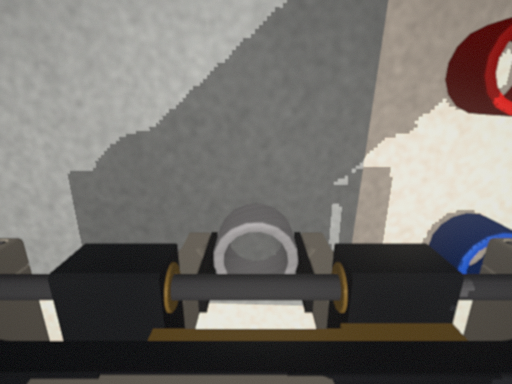

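```bash
python3 -m pendant '[{"wx":0,"wy":0,"wz":0,"x":0,"y":0,"z":-1,"grip":0.35},{"wx":0,"wy":0,"wz":0,"x":0,"y":0,"z":-3,"grip":0.35},{"wx":0,"wy":0,"wz":0,"x":0,"y":0,"z":-3.5,"grip":0.35},{"wx":0,"wy":0,"wz":0,"x":0,"y":-1,"z":-3.5,"grip":0.35},{"wx":0,"wy":0,"wz":0,"x":0.8,"y":-3,"z":-1,"grip":0.35},{"wx":0,"wy":0,"wz":0,"x":0.8,"y":-3.8,"z":0,"grip":0.35},{"wx":0,"wy":0,"wz":0,"x":0.8,"y":-3.8,"z":0,"grip":0.35},{"wx":0,"wy":0,"wz":0,"x":0.8,"y":-3.8,"z":0,"grip":0.35},{"wx":0,"wy":0,"wz":0,"x":0.8,"y":-3.8,"z":0,"grip":0.35},{"wx":0,"wy":0,"wz":0,"x":0.8,"y":-3.8,"z":0,"grip":0.35},{"wx":0,"wy":0,"wz":0,"x":0.8,"y":-3.8,"z":0,"grip":0.35},{"wx":0,"wy":0,"wz":0,"x":0.8,"y":-3.8,"z":0,"grip":0.35}]'
python3 -m pendant '[{"wx":0,"wy":0,"wz":0,"x":0.8,"y":-3.8,"z":0,"grip":0.35},{"wx":0,"wy":0,"wz":0,"x":0.8,"y":-3.8,"z":0,"grip":0.35},{"wx":0,"wy":0,"wz":0,"x":0.8,"y":-3,"z":0,"grip":0.35},{"wx":0,"wy":0,"wz":0,"x":0,"y":-1,"z":0,"grip":0.35},{"wx":0,"wy":0,"wz":0,"x":0,"y":0,"z":0,"grip":0.35},{"wx":0,"wy":0,"wz":0,"x":0,"y":0,"z":0,"grip":0.35}]'
```

```text
clock: 13.23
ee_pos: [0.5612, -0.0306, 0.1485]
orientation: [3.14, 0.01, -3.129]
ft_force: [1.0, 0.3, -0.6]
opening: 0.511
clock: 13.73
ee_pos: [0.534, -0.159, 0.1537]
orientation: [3.14, 0.015, -3.135]
ft_force: [-0.3, 1.0, -0.5]
opening: 0.515
```

```bash
python3 -m pendant '[{"wx":0.001,"wy":0.015,"wz":0.006,"x":0.5,"y":-0.7,"z":1,"grip":0.35},{"wx":0,"wy":0,"wz":0,"x":0,"y":0,"z":2,"grip":0.35},{"wx":0,"wy":0,"wz":0,"x":0,"y":0,"z":1.5,"grip":0.35},{"wx":0,"wy":0,"wz":0,"x":0,"y":0,"z":0,"grip":0.35},{"wx":0,"wy":0,"wz":0,"x":0,"y":0,"z":0,"grip":0.35}]'
cat > chk.py <<'E'
from look import *
def chk(n,off,edges,refs):
    s=look(n); p=telemetry.get_obs()['ee_pos']; b=p[2]-off; print('base',b.round(4))
    for k,z,r,d,w in edges: print(k,*ringfit(s,p,b+z,r,d,w=w))
    for k,c,z,r,d,w in refs: print(k,*ringfit(s,c,z,r,d,w=w))
E
python3 - <<'E'
from chk import *
chk('w16',.0099,[('out',.03,.023,False,.004),('in',.03,.017,True,.003)],[('disc',(.527,-.166),.048,.07,True,.008),('lip',(.527,-.166),.055,.038,False,.004),('rim',(.528,-.1656),.078,.030,True,.003)])
E
```

```text
clock: 14.15
ee_pos: [0.5302, -0.1632, 0.1072]
orientation: [3.141, -0.001, -3.138]
ft_force: [-0.8, -0.1, 0.1]
opening: 0.511
14.2 [ 0.53   -0.1631  0.1071] [ 3.1406e+00 -8.0000e-04 -3.1381e+00] j [ 0.05  0.27 -0.41 -0.   -0.89 -1.62] F [-0.7  0.2 -1.8] g 0.511
base 0.0972
out [ 0.5297 -0.163 ] 0.0225 0.00016 97
in [ 0.5296 -0.163 ] 0.0171 0.00013 82
disc [ 0.5272 -0.1656] 0.0687 0.00028 117
lip [ 0.5273 -0.1655] 0.0378 0.00029 117
rim [ 0.5266 -0.1656] 0.0301 0.0012 119
```

View pics/w16.png

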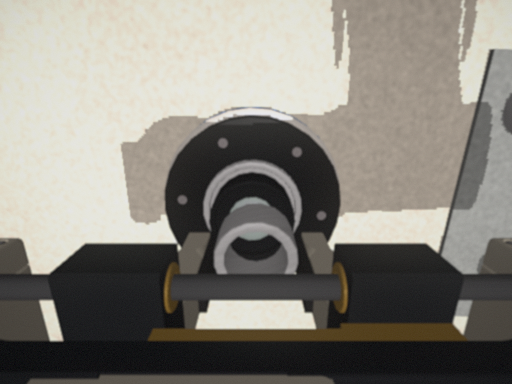

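```bash
python3 -m pendant '[{"wx":0.001,"wy":0,"wz":0.003,"x":0.15,"y":-0.26,"z":0.7,"grip":0.35},{"wx":0,"wy":0,"wz":0,"x":0,"y":0,"z":0.6,"grip":0.35},{"wx":0,"wy":0,"wz":0,"x":0,"y":0,"z":0,"grip":0.35},{"wx":0,"wy":0,"wz":0,"x":0,"y":0,"z":0,"grip":0.35}]'
python3 - <<'E'
from chk import *
chk('w17',.0099,[('out',.03,.023,False,.004),('in',.03,.017,True,.003)],[('disc',(.527,-.166),.048,.07,True,.008)])
E
```

```text
clock: 14.53
ee_pos: [0.5298, -0.1648, 0.0945]
orientation: [-3.141, 0.001, -3.139]
ft_force: [0.7, -0.2, -0.3]
opening: 0.512
14.58 [ 0.5297 -0.1648  0.0945] [-3.1413e+00  1.1000e-03 -3.1392e+00] j [ 0.05  0.29 -0.43  0.   -0.86 -1.62] F [-0.3 -1.   0.2] g 0.517
base 0.0846
out [ 0.5293 -0.1645] 0.0224 0.00016 91
in [ 0.5271 -0.1646] 0.017 0.0008 119
disc [ 0.527  -0.1656] 0.0687 0.00027 110
```

```bash
python3 -m pendant '[{"wx":0,"wy":0.001,"wz":0,"x":0.14,"y":-0.11,"z":0.3,"grip":0.35},{"wx":0,"wy":0,"wz":0,"x":0,"y":0,"z":0.4,"grip":0.35},{"wx":0,"wy":0,"wz":0,"x":0,"y":0,"z":0.3,"grip":0.35},{"wx":0,"wy":0,"wz":0,"x":0,"y":0,"z":0,"grip":0.35},{"wx":0,"wy":0,"wz":0,"x":0,"y":0,"z":0,"grip":0.35}]'
```

```text
clock: 15.0
ee_pos: [0.5287, -0.1662, 0.0844]
orientation: [-3.141, 0.002, -3.139]
ft_force: [-0.2, -0.7, -0.2]
opening: 0.518
```

```bash
python3 -m pendant '[{"wx":0,"wy":0,"wz":0,"x":0,"y":0.06,"z":0.15,"grip":0.35},{"wx":0,"wy":0,"wz":0,"x":0,"y":0,"z":0.1,"grip":0.35},{"wx":0,"wy":0,"wz":0,"x":0,"y":0,"z":0,"grip":0.35}]'
python3 -m pendant '[{"wx":0,"wy":0,"wz":0,"x":0,"y":0,"z":0.1,"grip":0.35},{"wx":0,"wy":0,"wz":0,"x":0,"y":0,"z":0.1,"grip":0.35}]'
```

```text
clock: 15.25
ee_pos: [0.5289, -0.1656, 0.0818]
orientation: [-3.141, 0.002, -3.139]
ft_force: [-0.1, 0.7, -0.1]
opening: 0.516
clock: 15.42
ee_pos: [0.5289, -0.1657, 0.0817]
orientation: [-3.141, 0.002, -3.139]
ft_force: [-4.8, 2.5, 12.6]
opening: 0.511
```

```bash
python3 -m pendant '[{"wx":0,"wy":0,"wz":0,"x":0,"y":0,"z":0,"grip":0.6},{"wx":0,"wy":0,"wz":0,"x":0,"y":0,"z":0,"grip":0.75},{"wx":0,"wy":0,"wz":0,"x":0,"y":0,"z":0,"grip":0.9},{"wx":0,"wy":0,"wz":0,"x":0,"y":0,"z":0,"grip":0.9}]'
python3 -m pendant '[{"wx":0,"wy":0,"wz":0,"x":0,"y":0,"z":-1,"grip":1},{"wx":0,"wy":0,"wz":0,"x":0,"y":0,"z":-2,"grip":1},{"wx":0,"wy":0,"wz":0,"x":0.5,"y":0,"z":-3,"grip":1},{"wx":0,"wy":0,"wz":0,"x":1,"y":0,"z":-3,"grip":1},{"wx":0,"wy":0,"wz":0,"x":1,"y":0,"z":-3,"grip":1},{"wx":0,"wy":0,"wz":0,"x":0,"y":0,"z":0,"grip":1},{"wx":0,"wy":0,"wz":0,"x":0,"y":0,"z":0,"grip":1}]'
python3 - <<'E'
from chk import *
c=(.528,-.1656)
chk('w18',.0099,[],[('disc',(.527,-.166),.048,.07,True,.008),('spout',c,.102,.023,False,.004),('spin',c,.102,.017,True,.004)])
E
```

```text
clock: 15.75
ee_pos: [0.5296, -0.1656, 0.0827]
orientation: [-3.141, 0.004, -3.138]
ft_force: [-0.2, 0.5, 0.9]
opening: 0.756
clock: 16.33
ee_pos: [0.5024, -0.1661, 0.2101]
orientation: [-3.14, 0.001, -3.138]
ft_force: [0.3, -0.2, -1.8]
opening: 0.998
16.38 [ 0.503  -0.1663  0.2106] [-3.1389e+00  2.3000e-03 -3.1380e+00] j [ 0.05  0.13 -0.33  0.   -1.11 -1.62] F [0.  0.1 1.4] g 1.0
base 0.2007
disc [ 0.5272 -0.1655] 0.0692 0.00047 178
spout [ 0.5285 -0.1655] 0.0225 0.00026 151
spin [ 0.528  -0.1654] 0.0171 0.00021 97
```

View pics/w18.png

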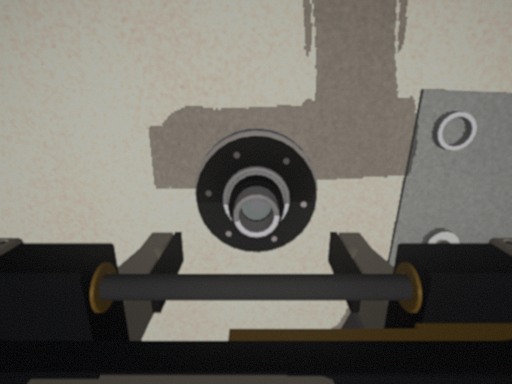

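Spacer stands at (.5284,-.1655), with radii matching at its seated height. Next, the narrow cell.

```bash
python3 -m pendant '[{"wx":0,"wy":0,"wz":0,"x":0.5,"y":3.9,"z":0,"grip":1},{"wx":0,"wy":0,"wz":0,"x":0.5,"y":3.9,"z":0,"grip":1},{"wx":0,"wy":0,"wz":0,"x":0.5,"y":3.9,"z":0,"grip":1},{"wx":0,"wy":0,"wz":0,"x":0.5,"y":3.9,"z":0,"grip":1},{"wx":0,"wy":0,"wz":0,"x":0.5,"y":3.9,"z":0,"grip":1},{"wx":0,"wy":0,"wz":0,"x":0.5,"y":3.9,"z":0,"grip":1},{"wx":0,"wy":0,"wz":0,"x":0.5,"y":3.9,"z":0,"grip":1},{"wx":0,"wy":0,"wz":0,"x":0.5,"y":3.9,"z":0,"grip":1},{"wx":0,"wy":0,"wz":0,"x":0.5,"y":3.9,"z":0,"grip":1},{"wx":0,"wy":0,"wz":0,"x":0.5,"y":3.9,"z":0,"grip":1},{"wx":0,"wy":0,"wz":0,"x":0.5,"y":3.9,"z":0,"grip":1},{"wx":0,"wy":0,"wz":0,"x":0.5,"y":2.5,"z":0,"grip":1}]'
python3 -m pendant '[{"wx":0,"wy":0,"wz":0,"x":0,"y":0,"z":3.5,"grip":1},{"wx":0,"wy":0,"wz":0,"x":0,"y":0,"z":3.5,"grip":1},{"wx":0,"wy":0,"wz":0,"x":0,"y":0,"z":2,"grip":1},{"wx":0,"wy":0,"wz":0,"x":0,"y":0,"z":0,"grip":1},{"wx":0,"wy":0,"wz":0,"x":0,"y":0,"z":0,"grip":1}]'
python3 - <<'E'
from chk import *
c=(.466,.299)
chk('w19',.0099,[],[('gl',c,.029,.017,False,.004),('rimin',c,.035,.017,False,.004),('rim',c,.035,.022,True,.004)])
E
```

```text
clock: 17.38
ee_pos: [0.4387, 0.301, 0.2027]
orientation: [-3.132, -0.004, 3.133]
ft_force: [0.5, 0.0, 0.6]
opening: 1.0
clock: 17.8
ee_pos: [0.4372, 0.3081, 0.1072]
orientation: [-3.13, -0.005, -3.141]
ft_force: [1.0, 0.9, 0.7]
opening: 1.001
17.85 [0.4371 0.308  0.1073] [-3.1301 -0.0049 -3.1411] j [ 0.98  0.25 -0.45  0.   -0.89 -2.55] F [-0.6 -0.8 -0.4] g 1.005
base 0.0974
gl [0.4658 0.3013] 0.0138 5e-05 11
rimin [0.463  0.3016] 0.0138 0.0 5
rim [0.4647 0.3014] 0.0214 0.00037 113
```

View pics/w19.png

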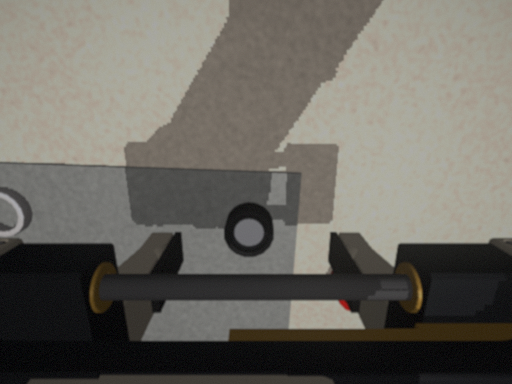

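```bash
python3 - <<'E'
from h import *
for f in ('w19','w3','w5','side0','top0'):
    s=dict(np.load(f'pics/{f}.npz'))
    for z in (.025,.029,.033): print(f,z,*ringfit(s,(.4655,.3005),z,.0125,False,w=.0035))
E
```

```text
w19 0.025 [0.4676 0.3013] 0.0135 0.00017 157
w19 0.029 [0.4657 0.3014] 0.0133 0.00019 163
w19 0.033 [0.4639 0.3016] 0.013 0.00019 165
w3 0.025 [0.4662 0.303 ] 0.0134 0.00024 163
w3 0.029 [0.4657 0.3017] 0.0131 0.00025 166
w3 0.033 [0.4652 0.3004] 0.013 0.00023 158
w5 0.025 [0.466  0.3045] 0.0135 0.00012 164
w5 0.029 [0.4657 0.3018] 0.0132 0.00012 164
w5 0.033 [0.4652 0.299 ] 0.0129 0.00013 180
side0 0.025 [0.4649 0.2987] 0.0135 0.00055 159
side0 0.029 [0.4648 0.3013] 0.0134 0.00047 154
side0 0.033 [0.4646 0.304 ] 0.0133 0.00052 149
top0 0.025 [0.4671 0.3037] 0.0125 0.00075 154
top0 0.029 [0.4668 0.3029] 0.0125 0.00077 168
top0 0.033 [0.4671 0.3022] 0.0124 0.00072 157
```

```bash
python3 -m pendant '[{"wx":-0.011,"wy":-0.005,"wz":0,"x":-1.4,"y":-0.3,"z":2,"grip":1},{"wx":0,"wy":0,"wz":0,"x":-1.4,"y":-0.3,"z":2,"grip":1},{"wx":0,"wy":0,"wz":0,"x":0,"y":0,"z":1.4,"grip":1},{"wx":0,"wy":0,"wz":0,"x":0,"y":0,"z":0,"grip":1},{"wx":0,"wy":0,"wz":0,"x":0,"y":0,"z":0,"grip":1}]'
```

```text
clock: 18.27
ee_pos: [0.4706, 0.3048, 0.0596]
orientation: [3.134, 0.008, -3.141]
ft_force: [0.1, 0.7, 0.6]
opening: 0.997
```

```bash
python3 -m pendant '[{"wx":0.008,"wy":0.008,"wz":0,"x":0.5,"y":-0.35,"z":1.2,"grip":1},{"wx":0,"wy":0,"wz":0,"x":0,"y":0,"z":1.2,"grip":1},{"wx":0,"wy":0,"wz":0,"x":0,"y":0,"z":0.6,"grip":1},{"wx":0,"wy":0,"wz":0,"x":0,"y":0,"z":0,"grip":1},{"wx":0,"wy":0,"wz":0,"x":0,"y":0,"z":0,"grip":1}]'
```

```text
clock: 18.68
ee_pos: [0.467, 0.3034, 0.0339]
orientation: [3.136, 0.005, -3.14]
ft_force: [0.6, 0.7, 0.4]
opening: 1.002
```

```bash
python3 -m pendant '[{"wx":0.006,"wy":0.005,"wz":0,"x":0.13,"y":-0.2,"z":0.9,"grip":1},{"wx":0,"wy":0,"wz":0,"x":0,"y":0,"z":0.8,"grip":1},{"wx":0,"wy":0,"wz":0,"x":0,"y":0,"z":0.3,"grip":1},{"wx":0,"wy":0,"wz":0,"x":0,"y":0,"z":0,"grip":1},{"wx":0,"wy":0,"wz":0,"x":0,"y":0,"z":0,"grip":1}]'
python3 - <<'E'
from chk import *
chk('w20',.009,[],[('gl',(.4657,.3015),.029,.013,False,.003)])
E
```

```text
clock: 19.1
ee_pos: [0.4659, 0.3022, 0.0135]
orientation: [3.141, 0.001, -3.139]
ft_force: [1.0, 0.3, 0.8]
opening: 1.003
19.15 [0.4659 0.3022 0.0135] [ 3.1414e+00  8.0000e-04 -3.1395e+00] j [ 0.93  0.4  -0.5   0.   -0.67 -2.5 ] F [0.  0.6 0.1] g 1.002
base 0.0045
gl [0.4657 0.3014] 0.0132 0.00015 140
```

View pics/w20.png

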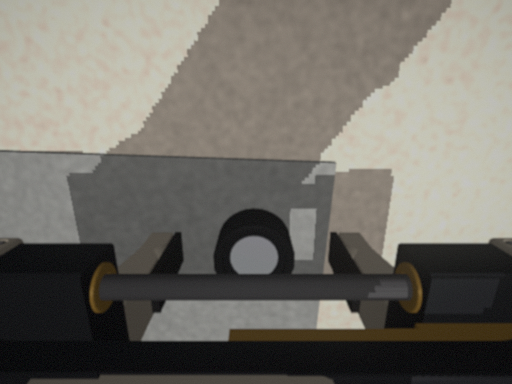

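```bash
python3 -m pendant '[{"wx":0,"wy":0,"wz":0,"x":0,"y":-0.08,"z":-0.05,"grip":0.6},{"wx":0,"wy":0,"wz":0,"x":0,"y":0,"z":0,"grip":0.4},{"wx":0,"wy":0,"wz":0,"x":0,"y":0,"z":0,"grip":0.35},{"wx":0,"wy":0,"wz":0,"x":0,"y":0,"z":0,"grip":0.35},{"wx":0,"wy":0,"wz":0,"x":0,"y":0,"z":0,"grip":0.35},{"wx":0,"wy":0,"wz":0,"x":0,"y":0,"z":0,"grip":0.35},{"wx":0,"wy":0,"wz":0,"x":0,"y":0,"z":0,"grip":0.35},{"wx":0,"wy":0,"wz":0,"x":0,"y":0,"z":0,"grip":0.35},{"wx":0,"wy":0,"wz":0,"x":0,"y":0,"z":0,"grip":0.35}]'
python3 - <<'E'
from chk import *
chk('w21',.009,[],[('gl',(.4657,.3015),.029,.013,False,.003)])
E
```

```text
clock: 19.9
ee_pos: [0.4664, 0.3017, 0.0151]
orientation: [3.14, 0.002, -3.14]
ft_force: [-0.2, 0.1, -1.4]
opening: 0.49
19.95 [0.4664 0.3017 0.0151] [ 3.1402e+00  1.9000e-03 -3.1395e+00] j [ 0.93  0.39 -0.5   0.   -0.67 -2.5 ] F [ 0.2 -0.2 -0.5] g 0.498
base 0.0061
gl [0.4658 0.3018] 0.0132 0.00012 153
```

View pics/w21.png

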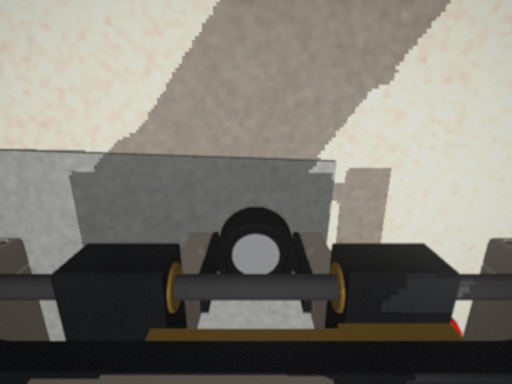

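```bash
python3 -m pendant '[{"wx":0,"wy":0,"wz":0,"x":0,"y":0,"z":-1,"grip":0.35},{"wx":0,"wy":0,"wz":0,"x":0,"y":0,"z":-3,"grip":0.35},{"wx":0,"wy":0,"wz":0,"x":0,"y":0,"z":-3.5,"grip":0.35},{"wx":0,"wy":0,"wz":0,"x":0,"y":-1,"z":-3.5,"grip":0.35},{"wx":0,"wy":0,"wz":0,"x":-0.5,"y":-3,"z":-2,"grip":0.35},{"wx":0,"wy":0,"wz":0,"x":-0.5,"y":-3.8,"z":0,"grip":0.35},{"wx":0,"wy":0,"wz":0,"x":-0.5,"y":-3.8,"z":0,"grip":0.35},{"wx":0,"wy":0,"wz":0,"x":-0.5,"y":-3.8,"z":0,"grip":0.35},{"wx":0,"wy":0,"wz":0,"x":-0.5,"y":-3.8,"z":0,"grip":0.35},{"wx":0,"wy":0,"wz":0,"x":-0.5,"y":-3.8,"z":0,"grip":0.35},{"wx":0,"wy":0,"wz":0,"x":-0.5,"y":-3.8,"z":0,"grip":0.35},{"wx":0,"wy":0,"wz":0,"x":-0.5,"y":-3.8,"z":0,"grip":0.35}]'
python3 -m pendant '[{"wx":0,"wy":0,"wz":0,"x":-0.5,"y":-3.8,"z":0,"grip":0.35},{"wx":0,"wy":0,"wz":0,"x":-0.5,"y":-3.8,"z":0,"grip":0.35},{"wx":0,"wy":0,"wz":0,"x":-0.5,"y":-3.8,"z":0,"grip":0.35},{"wx":0,"wy":0,"wz":0,"x":-0.3,"y":-2,"z":0,"grip":0.35},{"wx":0,"wy":0,"wz":0,"x":0,"y":0,"z":0,"grip":0.35},{"wx":0,"wy":0,"wz":0,"x":0,"y":0,"z":0,"grip":0.35}]'
```

```text
clock: 20.95
ee_pos: [0.509, -0.0102, 0.1616]
orientation: [3.139, 0.011, -3.127]
ft_force: [0.6, 0.9, -0.9]
opening: 0.492
clock: 21.45
ee_pos: [0.5277, -0.1579, 0.1665]
orientation: [3.139, 0.015, -3.133]
ft_force: [-0.2, 0.7, -0.6]
opening: 0.494
```

```bash
python3 -m pendant '[{"wx":0.002,"wy":0.015,"wz":0.008,"x":0,"y":-0.8,"z":1,"grip":0.35},{"wx":0,"wy":0,"wz":0,"x":0,"y":0,"z":1.5,"grip":0.35},{"wx":0,"wy":0,"wz":0,"x":0,"y":0,"z":1,"grip":0.35},{"wx":0,"wy":0,"wz":0,"x":0,"y":0,"z":0,"grip":0.35},{"wx":0,"wy":0,"wz":0,"x":0,"y":0,"z":0,"grip":0.35}]'
python3 - <<'E'
from chk import *
chk('w22',.0101,[('gl',.024,.0132,False,.003)],[('disc',(.527,-.166),.048,.07,True,.008),('spout',(.5284,-.1655),.102,.023,False,.003)])
E
```

```text
clock: 21.87
ee_pos: [0.5276, -0.1644, 0.1302]
orientation: [3.141, -0.002, -3.14]
ft_force: [-0.3, 0.2, -0.6]
opening: 0.497
21.92 [ 0.5276 -0.1643  0.1302] [ 3.1409e+00 -2.1000e-03 -3.1400e+00] j [ 0.05  0.24 -0.39 -0.   -0.94 -1.62] F [-1.5 -0.4 -0.6] g 0.496
base 0.1201
gl [ 0.5271 -0.1642] 0.0132 0.00012 148
disc [ 0.5272 -0.1655] 0.0687 0.00028 114
spout [ 0.5295 -0.1654] 0.0233 0.00021 79
```

View pics/w22.png

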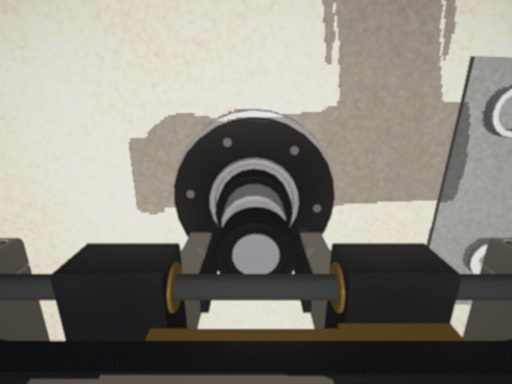

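```bash
python3 -m pendant '[{"wx":0.001,"wy":-0.002,"wz":0,"x":-0.1,"y":-0.13,"z":0.6,"grip":0.35},{"wx":0,"wy":0,"wz":0,"x":0,"y":0,"z":0.6,"grip":0.35},{"wx":0,"wy":0,"wz":0,"x":0,"y":0,"z":0.2,"grip":0.35},{"wx":0,"wy":0,"wz":0,"x":0,"y":0,"z":0,"grip":0.35},{"wx":0,"wy":0,"wz":0,"x":0,"y":0,"z":0,"grip":0.35}]'
python3 - <<'E'
from chk import *
chk('w23',.0101,[('gl',.024,.0132,False,.003)],[])
E
```

```text
clock: 22.33
ee_pos: [0.5296, -0.1645, 0.116]
orientation: [-3.141, 0.002, -3.138]
ft_force: [-0.2, -0.6, -0.5]
opening: 0.494
22.38 [ 0.5296 -0.1645  0.116 ] [-3.1410e+00  1.7000e-03 -3.1375e+00] j [ 0.05  0.26 -0.41  0.   -0.9  -1.62] F [-0.7 -0.  -0.9] g 0.495
base 0.1059
gl [ 0.529  -0.1643] 0.0132 0.00014 150
```

```bash
python3 -m pendant '[{"wx":0,"wy":0.002,"wz":0.003,"x":0.1,"y":-0.13,"z":0.2,"grip":0.35},{"wx":0,"wy":0,"wz":0,"x":0,"y":0,"z":0.3,"grip":0.35},{"wx":0,"wy":0,"wz":0,"x":0,"y":0,"z":0.3,"grip":0.35},{"wx":0,"wy":0,"wz":0,"x":0,"y":0,"z":0,"grip":0.35},{"wx":0,"wy":0,"wz":0,"x":0,"y":0,"z":0,"grip":0.35}]'
```

```text
clock: 22.8
ee_pos: [0.5289, -0.1662, 0.1079]
orientation: [-3.141, 0.001, -3.141]
ft_force: [0.1, -0.5, -0.8]
opening: 0.492
```

```bash
python3 -m pendant '[{"wx":0,"wy":0,"wz":0,"x":0,"y":0.05,"z":0.15,"grip":0.35},{"wx":0,"wy":0,"wz":0,"x":0,"y":0,"z":0,"grip":0.35}]'
python3 -m pendant '[{"wx":0,"wy":0,"wz":0,"x":0,"y":0,"z":0.1,"grip":0.35},{"wx":0,"wy":0,"wz":0,"x":0,"y":0,"z":0.1,"grip":0.35}]'
```

```text
clock: 22.97
ee_pos: [0.5288, -0.1657, 0.1062]
orientation: [-3.141, 0.001, -3.141]
ft_force: [0.6, 0.6, -0.8]
opening: 0.491
clock: 23.13
ee_pos: [0.5292, -0.1658, 0.106]
orientation: [-3.14, 0.002, -3.14]
ft_force: [-6.3, 2.9, 12.7]
opening: 0.497
```

Contact at TCP .106, which puts the base at .0959 (expected .096). Releasing.

```bash
python3 -m pendant '[{"wx":0,"wy":0,"wz":0,"x":0,"y":0,"z":0,"grip":0.6},{"wx":0,"wy":0,"wz":0,"x":0,"y":0,"z":0,"grip":0.75},{"wx":0,"wy":0,"wz":0,"x":0,"y":0,"z":0,"grip":0.9},{"wx":0,"wy":0,"wz":0,"x":0,"y":0,"z":0,"grip":0.9}]'
python3 -m pendant '[{"wx":0,"wy":0,"wz":0,"x":0,"y":0,"z":-1,"grip":1},{"wx":0,"wy":0,"wz":0,"x":0,"y":0,"z":-2,"grip":1},{"wx":0,"wy":0,"wz":0,"x":0.5,"y":0,"z":-3,"grip":1},{"wx":0,"wy":0,"wz":0,"x":1,"y":0,"z":-3,"grip":1},{"wx":0,"wy":0,"wz":0,"x":1,"y":0,"z":-3,"grip":1},{"wx":0,"wy":0,"wz":0,"x":0,"y":0,"z":0,"grip":1},{"wx":0,"wy":0,"wz":0,"x":0,"y":0,"z":0,"grip":1}]'
python3 - <<'E'
from chk import *
c=(.528,-.1656)
chk('w24',.0099,[],[('disc',(.527,-.166),.048,.07,True,.008),('gl',c,.120,.0132,False,.003)])
E
```

```text
clock: 23.47
ee_pos: [0.5299, -0.1657, 0.107]
orientation: [-3.14, 0.004, -3.14]
ft_force: [-0.5, -0.8, -0.0]
opening: 0.735
clock: 24.05
ee_pos: [0.5029, -0.1661, 0.2346]
orientation: [-3.139, 0.001, -3.14]
ft_force: [0.1, 0.4, -0.9]
opening: 0.999
24.1 [ 0.5034 -0.1664  0.2352] [-3.1385e+00  1.9000e-03 -3.1398e+00] j [ 0.05  0.11 -0.3   0.   -1.16 -1.62] F [0.  0.2 0.5] g 1.001
base 0.2253
disc [ 0.5273 -0.1656] 0.0692 0.00046 176
gl [ 0.5286 -0.1656] 0.0133 0.00024 172
```

View pics/w24.png

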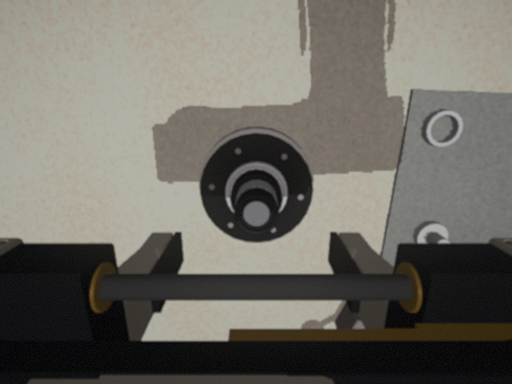

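```bash
python3 -m pendant '[{"wx":0,"wy":0,"wz":0,"x":-0.9,"y":3.2,"z":0,"grip":1},{"wx":0,"wy":0,"wz":0,"x":-0.9,"y":3.2,"z":0,"grip":1},{"wx":0,"wy":0,"wz":0,"x":-0.9,"y":3.2,"z":0,"grip":1},{"wx":0,"wy":0,"wz":0,"x":-0.9,"y":3.2,"z":0,"grip":1},{"wx":0,"wy":0,"wz":0,"x":-0.9,"y":3.2,"z":1,"grip":1},{"wx":0,"wy":0,"wz":0,"x":-0.9,"y":3.2,"z":3,"grip":1},{"wx":0,"wy":0,"wz":0,"x":-0.9,"y":3.2,"z":3,"grip":1},{"wx":0,"wy":0,"wz":0,"x":-0.9,"y":2,"z":3,"grip":1},{"wx":0,"wy":0,"wz":0,"x":0,"y":0,"z":2,"grip":1},{"wx":0,"wy":0,"wz":0,"x":0,"y":0,"z":0,"grip":1},{"wx":0,"wy":0,"wz":0,"x":0,"y":0,"z":0,"grip":1}]'
python3 - <<'E'
from chk import *
c=(.605,.084)
chk('w25',.0099,[],[('flange',c,.016,.022,False,.004),('knob',c,.040,.010,False,.004)])
E
```

```text
clock: 25.02
ee_pos: [0.5768, 0.0818, 0.1113]
orientation: [-3.135, -0.0, 3.141]
ft_force: [0.3, -0.6, 1.6]
opening: 1.003
25.07 [0.5764 0.0815 0.1113] [-3.1347e+00 -8.0000e-04  3.1400e+00] j [ 0.48  0.31 -0.35  0.01 -0.92 -2.06] F [-0.5 -0.5 -1.6] g 1.002
base 0.1014
flange [0.6056 0.0842] 0.0216 0.00022 149
knob [0.6057 0.0839] 0.0096 0.00047 111
```

View pics/w25.png

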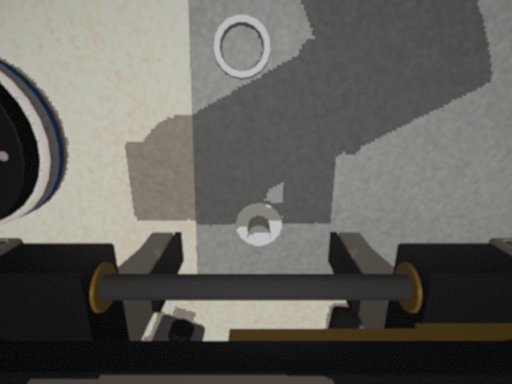

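```bash
python3 -m pendant '[{"wx":-0.007,"wy":-0.001,"wz":-0.001,"x":-1.4,"y":0.1,"z":1.8,"grip":0.7},{"wx":0,"wy":0,"wz":0,"x":-1.4,"y":0.1,"z":1.8,"grip":0.7},{"wx":0,"wy":0,"wz":0,"x":0,"y":0,"z":1,"grip":0.7},{"wx":0,"wy":0,"wz":0,"x":0,"y":0,"z":0,"grip":0.7},{"wx":0,"wy":0,"wz":0,"x":0,"y":0,"z":0,"grip":0.7}]'
```

```text
clock: 25.48
ee_pos: [0.6085, 0.0813, 0.0716]
orientation: [3.138, 0.009, 3.139]
ft_force: [0.2, 0.0, 0.8]
opening: 0.719
```

```bash
python3 -m pendant '[{"wx":0.003,"wy":0.009,"wz":-0.003,"x":0.3,"y":0.25,"z":1,"grip":0.7},{"wx":0,"wy":0,"wz":0,"x":0,"y":0,"z":1,"grip":0.7},{"wx":0,"wy":0,"wz":0,"x":0,"y":0,"z":0.6,"grip":0.7},{"wx":0,"wy":0,"wz":0,"x":0,"y":0,"z":0,"grip":0.7},{"wx":0,"wy":0,"wz":0,"x":0,"y":0,"z":0,"grip":0.7}]'
python3 - <<'E'
from chk import *
c=(.605,.084)
chk('w26',.0099,[],[('flange',c,.016,.022,False,.004),('knob',c,.040,.010,False,.004)])
E
```

```text
clock: 25.9
ee_pos: [0.6055, 0.0838, 0.0476]
orientation: [3.14, 0.004, 3.141]
ft_force: [-0.1, 0.6, -0.4]
opening: 0.698
25.95 [0.6054 0.0838 0.0476] [3.1397 0.0036 3.1411] j [ 0.46  0.42 -0.35 -0.   -0.8  -2.03] F [0.6 0.1 0.7] g 0.697
base 0.0377
flange [0.6055 0.084 ] 0.0215 0.0002 146
knob [0.6057 0.0842] 0.0097 0.00035 91
```

View pics/w26.png

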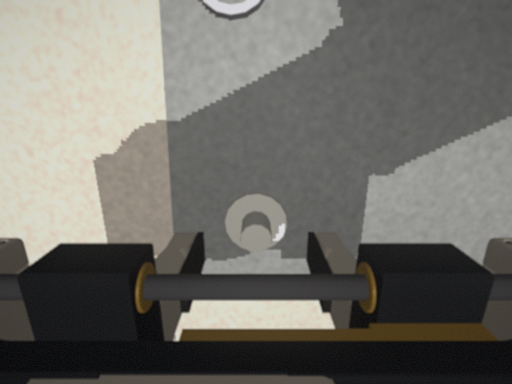

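Aligned over the cap. The knob is centred between the fingers at (256,238).

```bash
python3 -m pendant '[{"wx":0.002,"wy":0.004,"wz":0,"x":0,"y":0.03,"z":0.8,"grip":0.7},{"wx":0,"wy":0,"wz":0,"x":0,"y":0,"z":0.8,"grip":0.7},{"wx":0,"wy":0,"wz":0,"x":0,"y":0,"z":0.6,"grip":0.7},{"wx":0,"wy":0,"wz":0,"x":0,"y":0,"z":0.2,"grip":0.7},{"wx":0,"wy":0,"wz":0,"x":0,"y":0,"z":0,"grip":0.7},{"wx":0,"wy":0,"wz":0,"x":0,"y":0,"z":0,"grip":0.7}]'
```

```text
clock: 26.45
ee_pos: [0.6055, 0.0843, 0.0211]
orientation: [-3.141, -0.001, 3.142]
ft_force: [-0.3, -0.5, 0.4]
opening: 0.697
```

```bash
python3 -m pendant '[{"wx":0,"wy":0,"wz":0,"x":0,"y":0,"z":0.1,"grip":0.4},{"wx":0,"wy":0,"wz":0,"x":0,"y":0,"z":0,"grip":0.2},{"wx":0,"wy":0,"wz":0,"x":0,"y":0,"z":0,"grip":0.1},{"wx":0,"wy":0,"wz":0,"x":0,"y":0,"z":0,"grip":0.08},{"wx":0,"wy":0,"wz":0,"x":0,"y":0,"z":0,"grip":0.08},{"wx":0,"wy":0,"wz":0,"x":0,"y":0,"z":0,"grip":0.08},{"wx":0,"wy":0,"wz":0,"x":0,"y":0,"z":0,"grip":0.08},{"wx":0,"wy":0,"wz":0,"x":0,"y":0,"z":0,"grip":0.08},{"wx":0,"wy":0,"wz":0,"x":0,"y":0,"z":0,"grip":0.08}]'
python3 - <<'E'
from chk import *
c=(.6055,.084)
chk('w27',.015,[],[('flange',c,.016,.022,False,.004),('knob',c,.040,.010,False,.004)])
E
```

```text
clock: 27.2
ee_pos: [0.6061, 0.0845, 0.021]
orientation: [3.141, 0.001, 3.142]
ft_force: [-0.8, -0.2, -0.9]
opening: 0.222
27.25 [0.6062 0.0846 0.021 ] [ 3.1414e+00  8.0000e-04 -3.1416e+00] j [ 0.46  0.46 -0.37  0.   -0.75 -2.03] F [-0.2 -0.3 -0. ] g 0.22
base 0.006
flange [0.6071 0.0847] 0.0227 0.00041 90
knob [0.6057 0.0847] 0.0098 0.00018 131
```

View pics/w27.png

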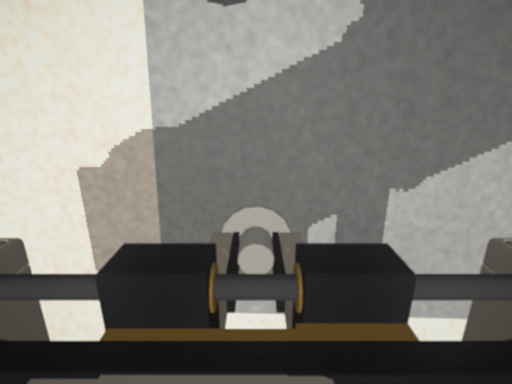

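```bash
python3 -m pendant '[{"wx":0,"wy":0,"wz":0,"x":0,"y":0,"z":-1,"grip":0.08},{"wx":0,"wy":0,"wz":0,"x":0,"y":0,"z":-3,"grip":0.08},{"wx":0,"wy":0,"wz":0,"x":0,"y":0,"z":-3.5,"grip":0.08},{"wx":0,"wy":0,"wz":0,"x":0,"y":0,"z":-3.5,"grip":0.08},{"wx":0,"wy":0,"wz":0,"x":0,"y":0,"z":-3.5,"grip":0.08},{"wx":0,"wy":0,"wz":0,"x":0.8,"y":-2,"z":-2,"grip":0.08},{"wx":0,"wy":0,"wz":0,"x":0.9,"y":-3,"z":0,"grip":0.08},{"wx":0,"wy":0,"wz":0,"x":0.9,"y":-3,"z":0,"grip":0.08},{"wx":0,"wy":0,"wz":0,"x":0.9,"y":-3,"z":0,"grip":0.08},{"wx":0,"wy":0,"wz":0,"x":0.9,"y":-3,"z":0,"grip":0.08},{"wx":0,"wy":0,"wz":0,"x":0.9,"y":-3,"z":0,"grip":0.08},{"wx":0,"wy":0,"wz":0,"x":0.9,"y":-3,"z":0,"grip":0.08}]'
python3 -m pendant '[{"wx":0,"wy":0,"wz":0,"x":0.8,"y":-2.5,"z":0,"grip":0.08},{"wx":0,"wy":0,"wz":0,"x":0.5,"y":-1.5,"z":0,"grip":0.08},{"wx":0,"wy":0,"wz":0,"x":0,"y":0,"z":0,"grip":0.08},{"wx":0,"wy":0,"wz":0,"x":0,"y":0,"z":0,"grip":0.08}]'
```

```text
clock: 28.25
ee_pos: [0.5435, -0.1187, 0.2045]
orientation: [-3.14, 0.008, -3.132]
ft_force: [-0.4, -0.3, 0.1]
opening: 0.222
clock: 28.58
ee_pos: [0.5271, -0.166, 0.2085]
orientation: [-3.14, 0.011, -3.138]
ft_force: [0.1, -0.8, 0.3]
opening: 0.217
```

```bash
python3 -m pendant '[{"wx":-0.001,"wy":0.011,"wz":0.003,"x":0,"y":0,"z":1.5,"grip":0.08},{"wx":0,"wy":0,"wz":0,"x":0,"y":0,"z":2,"grip":0.08},{"wx":0,"wy":0,"wz":0,"x":0,"y":0,"z":1.2,"grip":0.08},{"wx":0,"wy":0,"wz":0,"x":0,"y":0,"z":0,"grip":0.08},{"wx":0,"wy":0,"wz":0,"x":0,"y":0,"z":0,"grip":0.08}]'
python3 - <<'E'
from chk import *
chk('w28',.016,[('knob',.035,.010,False,.003)],[('disc',(.527,-.166),.048,.07,True,.008),('nglass',(.5286,-.1656),.120,.0132,False,.003)])
E
```

```text
clock: 29.0
ee_pos: [0.529, -0.1634, 0.1612]
orientation: [-3.141, 0.003, -3.139]
ft_force: [-0.1, -0.6, -0.5]
opening: 0.218
29.05 [ 0.529  -0.1633  0.1612] [-3.1414e+00  2.8000e-03 -3.1395e+00] j [ 0.05  0.21 -0.35  0.   -1.   -1.62] F [-1.2  0.6 -0.2] g 0.218
base 0.1452
knob [ 0.5289 -0.1632] 0.01 0.00029 123
disc [ 0.5276 -0.1656] 0.0689 0.0002 113
nglass [ 0.5305 -0.1654] 0.015 0.00021 61
```

View pics/w28.png

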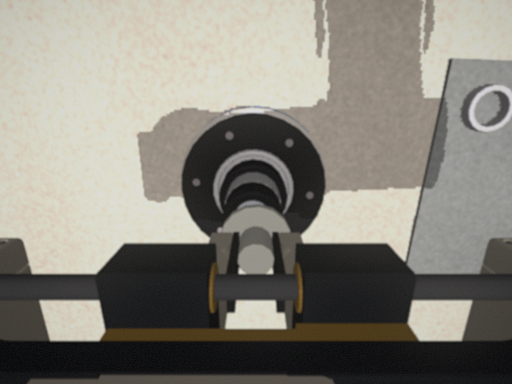

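```bash
python3 -m pendant '[{"wx":0,"wy":0.003,"wz":0.002,"x":0.05,"y":-0.24,"z":0.6,"grip":0.08},{"wx":0,"wy":0,"wz":0,"x":0,"y":0,"z":0.6,"grip":0.08},{"wx":0,"wy":0,"wz":0,"x":0,"y":0,"z":0.2,"grip":0.08},{"wx":0,"wy":0,"wz":0,"x":0,"y":0,"z":0,"grip":0.08},{"wx":0,"wy":0,"wz":0,"x":0,"y":0,"z":0,"grip":0.08}]'
python3 - <<'E'
from chk import *
chk('w29',.016,[('knob',.035,.010,False,.003)],[('disc',(.527,-.166),.048,.07,True,.008)])
s=snapshot('side');cv2.imwrite('pics/s29.png',cv2.resize(s['frame'][80:200,220:380],None,fx=4,fy=4,interpolation=cv2.INTER_CUBIC))
E
```

```text
clock: 29.47
ee_pos: [0.5301, -0.1649, 0.1477]
orientation: [-3.141, 0.002, -3.14]
ft_force: [-0.5, -0.1, -0.2]
opening: 0.215
29.52 [ 0.5301 -0.1649  0.1478] [-3.1412e+00  2.2000e-03 -3.1398e+00] j [ 0.05  0.23 -0.37  0.   -0.98 -1.62] F [0.8 0.3 0.9] g 0.219
base 0.1318
knob [ 0.5301 -0.1646] 0.0101 0.00034 123
disc [ 0.5275 -0.1655] 0.0689 0.00028 129
```

View pics/s29.png

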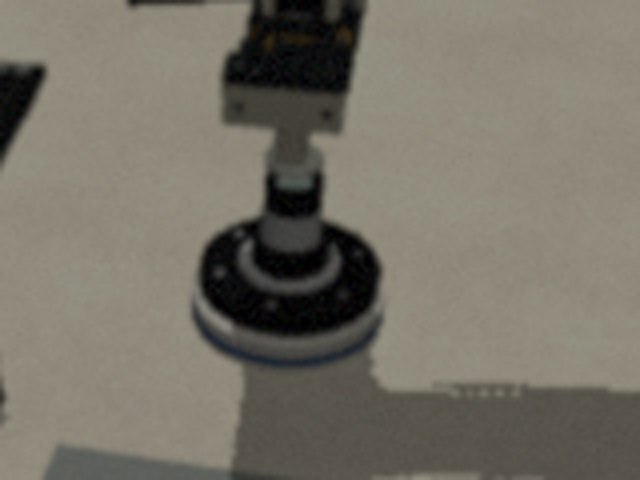

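```bash
python3 -m pendant '[{"wx":0,"wy":0.002,"wz":0,"x":0.17,"y":-0.09,"z":0.1,"grip":0.08},{"wx":0,"wy":0,"wz":0,"x":0,"y":0,"z":0.3,"grip":0.08},{"wx":0,"wy":0,"wz":0,"x":0,"y":0,"z":0.3,"grip":0.08},{"wx":0,"wy":0,"wz":0,"x":0,"y":0,"z":0,"grip":0.08},{"wx":0,"wy":0,"wz":0,"x":0,"y":0,"z":0,"grip":0.08}]'
```

```text
clock: 29.98
ee_pos: [0.5285, -0.1661, 0.1409]
orientation: [-3.141, 0.002, -3.14]
ft_force: [0.5, -0.4, -0.2]
opening: 0.217
```

```bash
python3 -m pendant '[{"wx":0,"wy":0,"wz":0,"x":0,"y":0.04,"z":0.2,"grip":0.08},{"wx":0,"wy":0,"wz":0,"x":0,"y":0,"z":0.1,"grip":0.08},{"wx":0,"wy":0,"wz":0,"x":0,"y":0,"z":0,"grip":0.08}]'
python3 -m pendant '[{"wx":0,"wy":0,"wz":0,"x":0,"y":0,"z":0.1,"grip":0.08},{"wx":0,"wy":0,"wz":0,"x":0,"y":0,"z":0.1,"grip":0.08}]'
```

```text
clock: 30.23
ee_pos: [0.5285, -0.1657, 0.1376]
orientation: [-3.141, 0.002, -3.14]
ft_force: [0.7, -0.1, -0.6]
opening: 0.218
clock: 30.4
ee_pos: [0.5292, -0.1659, 0.1367]
orientation: [-3.14, 0.003, -3.14]
ft_force: [-4.2, 2.5, 15.2]
opening: 0.219
```

Contact at TCP .1367, which puts the base at .1207 (expected .121). I release just wide enough, then lift clear.

```bash
python3 -m pendant '[{"wx":0,"wy":0,"wz":0,"x":0,"y":0,"z":0,"grip":0.3},{"wx":0,"wy":0,"wz":0,"x":0,"y":0,"z":0,"grip":0.5},{"wx":0,"wy":0,"wz":0,"x":0,"y":0,"z":0,"grip":0.7},{"wx":0,"wy":0,"wz":0,"x":0,"y":0,"z":0,"grip":0.8},{"wx":0,"wy":0,"wz":0,"x":0,"y":0,"z":0,"grip":0.8}]'
python3 -m pendant '[{"wx":0,"wy":0,"wz":0,"x":0,"y":0,"z":-1,"grip":0.8},{"wx":0,"wy":0,"wz":0,"x":0,"y":0,"z":-2,"grip":1},{"wx":0,"wy":0,"wz":0,"x":0,"y":0,"z":-3,"grip":1},{"wx":0,"wy":0,"wz":0,"x":1,"y":0,"z":-3,"grip":1},{"wx":0,"wy":0,"wz":0,"x":1.5,"y":0,"z":-2,"grip":1},{"wx":0,"wy":0,"wz":0,"x":1.5,"y":0,"z":0,"grip":1},{"wx":0,"wy":0,"wz":0,"x":0,"y":0,"z":0,"grip":1},{"wx":0,"wy":0,"wz":0,"x":0,"y":0,"z":0,"grip":1}]'
python3 - <<'E'
from chk import *
c=(.5286,-.1656)
chk('w30',.016,[],[('disc',(.527,-.166),.048,.07,True,.008),('flange',c,.132,.022,False,.004),('knob',c,.156,.010,False,.004)])
s=look('s30','side');cv2.imwrite('pics/s30z.png',cv2.resize(s['frame'][60:310,140:390],None,fx=2.4,fy=2.4,interpolation=cv2.INTER_CUBIC))
t=look('t30','top')
for k,cc,z,r,d in [('short',(.4546,.0709),.017,.023,False)]:
  print(ringfit(s,cc,z,r,d,w=.005),ringfit(t,cc,z,r,d,w=.005))
E
```

```text
clock: 30.82
ee_pos: [0.5297, -0.1659, 0.1373]
orientation: [-3.14, 0.004, -3.139]
ft_force: [0.4, 0.4, -0.4]
opening: 0.535
clock: 31.48
ee_pos: [0.4875, -0.1664, 0.2563]
orientation: [-3.139, 0.003, -3.139]
ft_force: [0.3, -0.2, 0.2]
opening: 0.994
31.53 [ 0.4874 -0.1664  0.2561] [-3.1392e+00  2.5000e-03 -3.1393e+00] j [ 0.05  0.07 -0.29  0.   -1.2  -1.62] F [-1.2  0.4 -0.1] g 0.999
base 0.2401
disc [ 0.527  -0.1656] 0.0693 0.00057 168
flange [ 0.5286 -0.1657] 0.0219 0.00036 170
knob [ 0.5289 -0.1658] 0.0096 0.00044 107
31.58 [ 0.4874 -0.1663  0.2553] [-3.1393e+00  1.3000e-03 -3.1392e+00] j [ 0.05  0.07 -0.29  0.   -1.2  -1.62] F [ 0.3 -0.2 -0.4] g 1.007
31.63 [ 0.4874 -0.1662  0.2546] [-3.1394e+00  1.0000e-04 -3.1393e+00] j [ 0.05  0.07 -0.29  0.   -1.2  -1.62] F [0.5 0.  0.3] g 0.998
(array([0.4535, 0.0703]), np.float64(0.0235), np.float64(0.00088), 162) (array([0.4621, 0.0787]), np.float64(0.0254), np.float64(0.00087), 78)
```

View pics/w30.png

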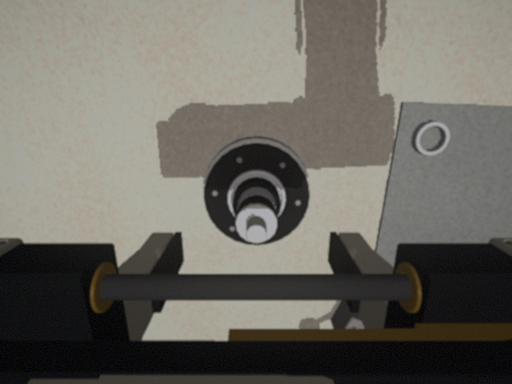

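View pics/s30z.png

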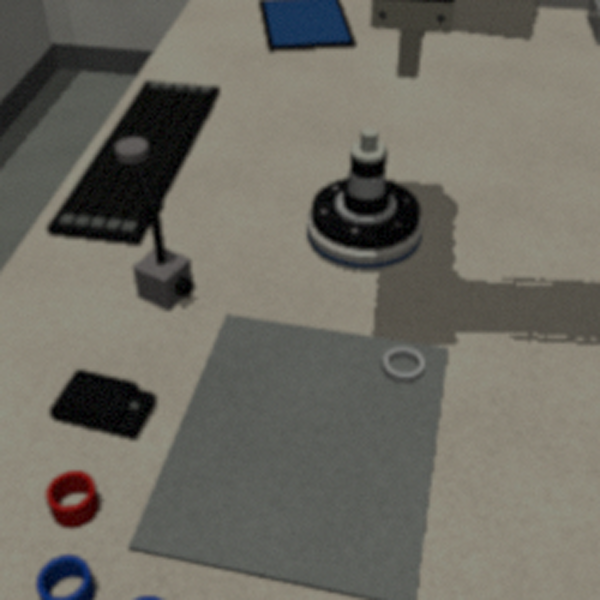

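View pics/t30.png

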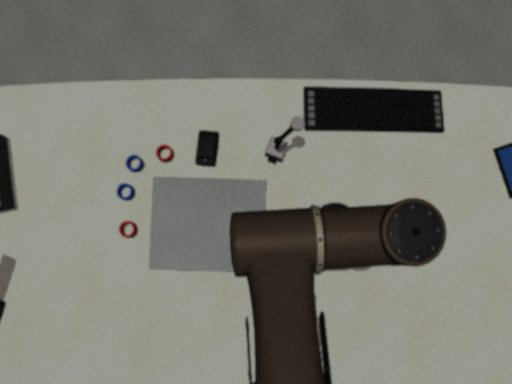

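The side view shows the stack upright and complete on the stage, at (368,190) in the zoomed picture. The short ring, stand and mouse are in their old places (the top camera's view of the ring is blocked by the arm). The gripper is clear.

```bash
python3 -c "
from rig import job; print(job.hand_in())"
```

```text
the job is handed in; nothing more can be done
None
```

The lens stack is built on the stage and handed in at about 32 s of the 115 s allowed. The order was as asked: wide cell, tall spacer, narrow cell, white dust cap.

**Seating:** Each piece was lowered until the wrist force reached about 12–18 N, then let go. At contact the undersides stood at 49.9, 71.8, 95.9 and 120.7 mm, against 50, 72, 96 and 121 mm nominal.

**Last checks:** The wrist camera put the cap's flange at (0.5286, -0.1657), about 1.5 mm from the stage centre and within the 3 mm play. The side view shows the stack upright and the gripper clear of it.

**Left alone:** The short spacer measured where it was in the side view, to within about 1 mm. The stand and mouse look unmoved by eye in the side and top views.

**Checks that disagreed:**
- The top camera reads 2–3 mm off from the wrist and side cameras, so I worked from the wrist camera.
- The first rim fit of the wide cell was about 3 mm off. I therefore gripped it off-centre, and corrected for this when placing it.
- The top camera's last fit of the short spacer is not valid, because the arm blocked its view.

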